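Punch kit cartons at their target rings and lay the pinwheel layer

TASK

Two or three kit cartons are queued left of the hand punch press. Taking them in turn from the left of the queue as it stood at the start to the right, stand each on the press's base plate, slide it until its printed target ring is under the punch tip, and press the knob down until the tip rests on the carton inside the ring for a moment. Lay every punched carton flat on a free outline of the pallet slab, ring upwards, so that with the carton already there they form the interlocking layer, let the punch come up again, and leave the two loose bottles and the timer beside the work alone.

Things in the scene. Friction and masses are not known exactly. Their poses are not given: they have to be found in the camera images.
- carton_1: brown cardboard kit carton, 120 x 50 x 40 mm, about 120 g, loose, rigid and closed; a blank paper label lies on one half of its top and a printed target ring on the other. Origin: centre of its underside; x runs along its length towards the ring end, z up. The left-hand carton of the queue (most +y). May be absent.
- spot_1 (a point): centre dot of the target ring (inner diameter 14 mm, outer 19 mm) on the top of carton_1; at x = 36, y = 8, z = 40 mm in the carton's frame
- carton_2: brown cardboard kit carton, 120 x 50 x 40 mm, about 120 g, loose, rigid and closed; a blank paper label lies on one half of its top and a printed target ring on the other. Origin: centre of its underside; x runs along its length towards the ring end, z up. The middle carton of the queue, standing farther back than its neighbours. May be absent.
- spot_2 (a point): centre dot of the target ring (inner diameter 14 mm, outer 19 mm) on the top of carton_2; at x = 42, y = -9, z = 40 mm in the carton's frame
- carton_3: brown cardboard kit carton, 120 x 50 x 40 mm, about 120 g, loose, rigid and closed; a blank paper label lies on one half of its top and a printed target ring on the other. Origin: centre of its underside; x runs along its length towards the ring end, z up. The right-hand carton of the queue, nearest the press (least y). May be absent.
- spot_3 (a point): centre dot of the target ring (inner diameter 14 mm, outer 19 mm) on the top of carton_3; at x = 39, y = 1, z = 40 mm in the carton's frame
- carton_0: brown cardboard kit carton, 120 x 50 x 40 mm, about 120 g, loose, rigid and closed; a blank paper label lies on one half of its top and a printed target ring on the other. Origin: centre of its underside; x runs along its length towards the ring end, z up. This one is already punched and lies on place 0 of the pallet slab, its x opposite to the slab's x; it shows how cartons lie in the layer.
- press: fixed hand punch press. Origin on the bench straight below the punch tip; x points away from the robot to the column, z up. A steel base plate, 10 mm thick, runs from x = -110 to +125 mm, y = +-75 mm; a grey column, 60 mm wide, stands at x = 69 to 115 mm; a grey arm 40 mm wide runs from the column to x = -14 mm at z = 122 to 156 mm, with a bush of 22 mm diameter below it down to z = 107 mm. The space below the arm is open to the front and to both sides.
- punch_tip (a point): the pointed lower tip of the 10 mm punch rod; at rest it stands 68 mm above the bench, 18 mm above the top of a carton standing on the base plate
- punch_top (a point): centre of the top of the black mushroom knob (30 mm diameter) on the punch rod, straight above the tip; 202 mm above the bench at rest; pressed down from above
- punch (a joint): travel of the punch: 0 at rest (up), growing to 0.025 m as the knob is pressed down. A spring (2 N at the start, 5 N when the tip meets a carton at 0.018) lifts it again; any more force goes onto the carton
- pallet: fixed grey pallet slab, 240 x 240 x 8 mm. Origin: centre of its underside; z up. On its top four white carton outlines, 8 mm apart at the cartons' faces, are printed in a pinwheel (each one square to the next, round an open square of 78 mm in the middle)
- place_0 (a point): centre of printed outline 0, on the slab's top; x = -29, y = 64, z = 8 mm in the slab's frame; a carton lies here along the slab's x axis, either way round
- place_1 (a point): centre of printed outline 1, on the slab's top; x = 64, y = 29, z = 8 mm in the slab's frame; a carton lies here along the slab's y axis, either way round
- place_2 (a point): centre of printed outline 2, on the slab's top; x = 29, y = -64, z = 8 mm in the slab's frame; a carton lies here along the slab's x axis, either way round
- place_3 (a point): centre of printed outline 3, on the slab's top; x = -64, y = -29, z = 8 mm in the slab's frame; a carton lies here along the slab's y axis, either way round
- pe_bottle: white plastic bottle, 47 mm wide and 98 mm tall, bystander; origin at the centre of its underside
- brown_vial: small brown bottle, 34 mm wide and 59 mm tall, bystander; origin at the centre of its underside
- timer: white lab timer, 62 x 66 x 19 mm, bystander; origin at the centre of its underside

How it is judged:
By the outcome, as a careful person would: the job done as asked, in the order asked, and still so for the second after the job is handed in, with the robot touching nothing.
Of carton_1, carton_2, carton_3 only 2 to 3 are there at a start; the rules pass over those that are not, and their reading is None.
At some moment in a run one of carton_1, carton_2, carton_3 may be knocked a few centimetres aside while the robot is not near it.
It also fails if it takes over 210 s, if anything falls off the work surface, if the arm or the gripper's body presses on something with over 40 N, if the wrist force passes 120 N, or if a joint passes its speed limit or range.

ROBOT

A 7-joint arm with a two-finger parallel gripper is mounted at the origin on a cart in front of the work surface, level with it; the furniture and walls round the work are solid. World frame = base frame: x ahead of the robot, y to its left, z up, the work surface at z = 0. Lengths are in m, angles in rad, forces in N, time in s.
With the tool pointing down it reaches from about 0.425 to 0.975 m from the base axis. Payload 16.7 kg.
Tool frame: the origin (TCP) lies midway between the tips of the shut fingers; the grasp point (between the pads) lies 19 mm behind it; y points along the fingers, z is the direction in which the jaws open and shut, and the axes are right-handed (so a half turn about y gives the same grasp; the last joint's range is limited). The gripper opens to 85 mm and grips with 20 to 120 N. Pads are 22 mm wide; open, the fingers measure 114 mm over their backs; the gripper's body (76 mm by 85 mm) begins 54 mm behind the grasp point. The pads swing forward as they close: fully open they stand 13 mm farther back than shut.
Start: joints at [1.147, 0.426, 0.074, 1.606, -0.034, 1.111, -0.067], TCP at [0.182, -0.65, 0.231] pointing down, gripper open.
Joint ranges: [-2.85, 2.85], [-0.5, 2.14], [-1.23, 1.37], [0.21, 2.46], [-1.02, 4.16], [0.16, 2.05], [-2.73, 2.73]. Speed limits (rad/s): [1.89, 1.89, 2.39, 2.39, 3.01, 3.01, 3.01].

INTERFACE

Orientations are given as [roll, pitch, yaw] about the fixed x, y, z axes, in that order (R = Rz(yaw) Ry(pitch) Rx(roll)).
In Python, from bench import sensors, get_image, ticket, recognise, pinpoint gives the robot as it stands.
- The arm moves only by the tool send_rows, never from a script. Its argument "steps" is a list of rows, each an object of numbers: "x", "y", "z": the shift along the tool's x, y, z in m; "twist": the turn about the tool's y in rad; "grip": the closure, from -1 (fully open) to 1 (shut). In form: [{"x": .., "y": .., "z": .., "twist": .., "grip": ..}, ...]. A call has 1 to 10 rows; each row shifts and turns the commanded pose from where the row before left it, along the tool's axes as they then stand; what a row does not reach is not made up. A row lasts 1/8 s, in which the tool goes at most 62.5 mm and 10.7 degrees, less where a joint would pass 70% of its speed; a pose out of reach is approached as far as the arm can. A call with a gripper value outside its range is refused whole. The fingers move at their own pace and stop on an object; the grip force is fixed at half the most. Time passes only in rows, so rows that do not move let the fingers close. It gives the time, the measured TCP pose, the force and the opening at its end, in the units of the state.
- sensors.get_obs(): the state, without advancing time (a new reading comes with each control period).
- get_image(name): name is "side" or "top" or "wrist"; returns a dict with "pixels" (480x640x3 uint8, red, green, blue), "fx", "fy", "cx", "cy" (pixels), "pose" (4x4, takes a point from camera to world coordinates); the wrist camera has in their place "tool_from_camera" (4x4, takes a point from camera to tool coordinates, whose origin is the TCP and whose axes are the tool frame's). Camera axes: x right, y down, z forward; pixel columns grow to the right and rows downward; lengths in m; the calibration is good to about 2 mm. A picture is of the moment at which its call begins: read the wrist's pose just before it. There is no depth.
- ticket.sign_off(): hands the job in, once; it reports no verdict.
Trained networks look in a picture, given as the dict that the camera call returned (one of the last four; its "shot" number tells which), for a name from the list of things; names that differ only in an ending like _2 or _b are one class to them, and where a whole thing is asked for, a point or a joint stands for the part that bears it (a point fixed in the world has none). Each returns a list of dicts, best first, with "conf" (0 to 1); they miss things now and then, are a little off and sometimes report something else, mostly with a low value. They report only what shows in the picture. A call takes as long as a camera call.
- recognise(target, picture): "pixel" ([column, row] in pixels, amid what is visible of it).
- pinpoint(target, picture): "pixel" ([column, row] in pixels: a listed point, or the origin of a listed thing).
The state is a dict: "clock": time; "joint_positions": joint angles; "dq": joint speeds; "joint_efforts": joint torques, N m; "position": TCP position; "eef_rot": TCP orientation; "force": force on the tool from outside, world axes, zero at the start; "moment": the same for the moment, N m; "grip_width": finger opening in m.
Only numpy, scipy, OpenCV 4.12 (cv2) and the standard library are available. Lean on these libraries where they do the work, as an engineer would, in place of code of your own. Each camera call takes 0.05 s, during which the arm holds its last target. There are 200 camera calls.

## Working session

There is one attempt and no reset: what is moved stays moved. The work goes in short steps, Python scripts to look and compute and a tool call to move; the robot and the scene stay as the last step left them, time stands still between calls to the robot, and variables do not carry over. Pictures are saved under pics/ and viewed, about 12 in all and at most 16, crops included, and the job is handed in when it is done.

Besides the shell and the picture viewer there is one more tool, called after "Call:" as name([rows], argument=value, ...), one row to a line, values as JSON. send_rows: Moves the arm, as the interface text tells. Its arguments: {"type":"object","properties":{"steps":{"type":"array"}},"required":["steps"]}

```bash
ls; mkdir -p pics; python3 - <<'E'
from bench import sensors, get_image, recognise, pinpoint
import cv2,numpy as np
o=sensors.get_obs()
for k in("clock","position","eef_rot","force","grip_width"):print(k,o[k])
for n in("top","side"):
    im=get_image(n);cv2.imwrite(f"pics/{n}0.png",im["pixels"][:,:,::-1])
    print(n,im["fx"],im["cx"],im["cy"],np.round(im["pose"],3).tolist())
    for t in("carton_1","spot_1","press","punch_top","punch_tip","pallet","pe_bottle","brown_vial","timer"):
        print(t,[(np.round(d["pixel"]).tolist(),round(d["conf"],2)) for d in pinpoint(t,im)][:6])
E
```

```text
pics
clock 0.0
position [ 0.18237581 -0.6494663   0.23061552]
eef_rot [-1.57208031e+00 -1.12663534e-04 -2.86780367e+00]
force [ 0.4341305   0.41265412 -1.54365167]
grip_width 0.08539050163949441
top 454.4134659124596 313.87673235005485 234.90075240722948 [[0.028, -0.985, 0.17, 0.328], [-1.0, -0.029, -0.005, 0.05], [0.01, -0.17, -0.985, 1.315], [0.0, 0.0, 0.0, 1.0]]
carton_1 [([258.0, 264.0], 0.93), ([205.0, 275.0], 0.7), ([236.0, 208.0], 0.7), ([390.0, 274.0], 0.7)]
spot_1 [([241.0, 192.0], 0.94), ([195.0, 261.0], 0.81), ([254.0, 248.0], 0.61)]
press [([330.0, 229.0], 0.55)]
punch_top [([331.0, 211.0], 0.56)]
punch_tip []
pallet [([237.0, 208.0], 0.72), ([414.0, 267.0], 0.69), ([199.0, 263.0], 0.31)]
pe_bottle [([280.0, 165.0], 0.68), ([255.0, 249.0], 0.66)]
brown_vial [([237.0, 320.0], 0.41)]
timer [([401.0, 247.0], 0.57), ([302.0, 299.0], 0.56)]
side 496.59592407361333 318.566674185817 231.7477776030569 [[-0.938, -0.146, 0.316, 0.19], [-0.348, 0.398, -0.849, 0.999], [-0.002, -0.906, -0.424, 0.603], [0.0, 0.0, 0.0, 1.0]]
carton_1 [([326.0, 321.0], 0.89), ([385.0, 242.0], 0.86), ([322.0, 374.0], 0.85), ([241.0, 329.0], 0.84)]
spot_1 [([299.0, 359.0], 0.67), ([307.0, 302.0], 0.64), ([222.0, 303.0], 0.56)]
press [([308.0, 270.0], 0.96), ([318.0, 376.0], 0.53), ([387.0, 297.0], 0.38)]
punch_top [([313.0, 193.0], 0.53), ([219.0, 306.0], 0.5)]
punch_tip [([317.0, 245.0], 0.67), ([327.0, 321.0], 0.5), ([224.0, 303.0], 0.37), ([405.0, 359.0], 0.33)]
pallet [([380.0, 238.0], 0.72)]
pe_bottle [([213.0, 287.0], 0.73), ([320.0, 375.0], 0.21)]
brown_vial [([406.0, 362.0], 0.91)]
timer [([386.0, 300.0], 0.82), ([377.0, 226.0], 0.6)]
```

View pics/top0.png

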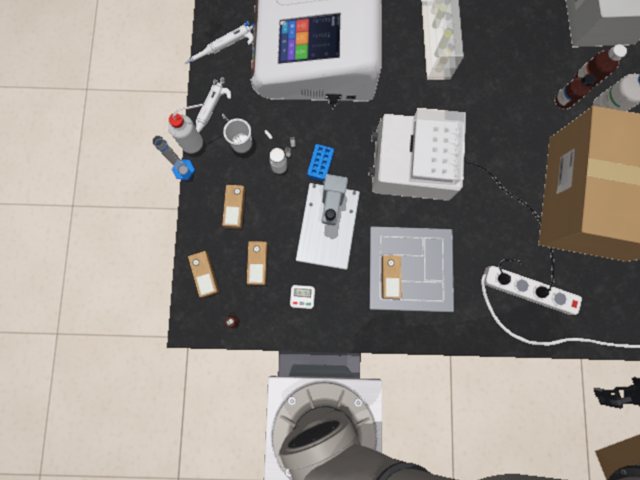

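View pics/side0.png

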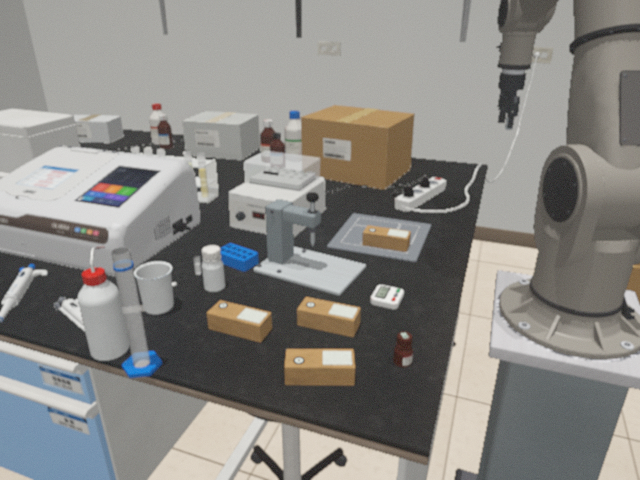

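```bash
cat > h.py <<'E'
from bench import sensors, get_image, recognise, pinpoint
import cv2,numpy as np
from scipy.spatial.transform import Rotation as Rot
def obs():
    o=sensors.get_obs();return o,np.array(o["position"]),o["eef_rot"][2]
def shot(n):
    o=sensors.get_obs();im=get_image(n)
    if n=="wrist":
        T=np.eye(4);T[:3,:3]=Rot.from_euler("xyz",o["eef_rot"]).as_matrix();T[:3,3]=o["position"]
        im["P"]=T@im["tool_from_camera"]
    else: im["P"]=np.array(im["pose"])
    return im
def ray(im,px,z):
    P=im["P"];d=P[:3,:3]@np.array([(px[0]-im["cx"])/im["fx"],(px[1]-im["cy"])/im["fy"],1])
    return P[:3,3]+d*(z-P[2,3])/d[2]
def proj(im,X):
    c=np.linalg.inv(im["P"])@np.append(X,1);return np.array([im["fx"]*c[0]/c[2]+im["cx"],im["fy"]*c[1]/c[2]+im["cy"]])
def save(im,name): cv2.imwrite(f"pics/{name}.png",im["pixels"][:,:,::-1])
def wrap(a): return (a+np.pi/2)%np.pi-np.pi/2
def plan(tx,ty,tz,tyaw=None,n=None,vmax=.045):
    """rows from measured pose to target; yaw to the nearest, spread evenly"""
    o,p,yaw=obs();d=np.array([tx,ty,tz])-p
    dy=0 if tyaw is None else (tyaw-yaw+np.pi)%(2*np.pi)-np.pi
    n=n or max(1,int(np.ceil(np.linalg.norm(d)/vmax)),int(np.ceil(abs(dy)/.16)))
    rows=[]
    for i in range(n):
        a=yaw+dy*i/n;c,s=np.cos(a),np.sin(a);e=d/n
        rows.append({"x":round(c*e[0]+s*e[1],4),"y":round(-e[2],4),"z":round(-s*e[0]+c*e[1],4),"twist":round(-dy/n,3)})
    print("clock",o["clock"],"n",n)
    for r in rows: print(r)
SPOT={1:(36,8),2:(42,-9),3:(39,1)}
def labels(im,z=.04,amin=0,amax=1e9):
    """white label blobs -> world rects"""
    hsv=cv2.cvtColor(im["pixels"],cv2.COLOR_RGB2HSV)
    m=((hsv[...,0]>8)&(hsv[...,0]<20)&(hsv[...,1]>90)&(hsv[...,2]>90)).astype(np.uint8)
    return m
E
python3 - <<'E'
from h import *
im=shot("top")
for n,p in {"dot1":(195,261),"dot2":(237,190),"dot3":(252,246),"c1lab":(206,285),"c2lab":(232,214),"c3lab":(256,272),"dot0":(391,262),"lab0":(391,290)}.items(): print(n,np.round(ray(im,p,.04 if n[-1]!="0" else .048),3))
print("knob",ray(im,(330.5,214),.202))
for n,p in {"pc0":(370,227),"pc1":(452,228),"pc2":(453,311),"pc3":(371,310)}.items(): print(n,np.round(ray(im,p,.008),3))
for n,p in {"b0":(311,184),"b1":(360,189),"b2":(349,269),"b3":(297,261)}.items(): print(n,np.round(ray(im,p,.01),3))
w=get_image("wrist");print(w["fx"],w["cx"],w["cy"],np.round(w["tool_from_camera"],3).tolist())
# crop
c=im["pixels"][150:330,170:470,::-1]
cv2.imwrite("pics/crop.png",cv2.resize(c,None,fx=2.6,fy=2.6,interpolation=cv2.INTER_CUBIC))
E
```

```text
dot1 [0.464 0.376 0.04 ]
dot2 [0.673 0.27  0.04 ]
dot3 [0.511 0.218 0.04 ]
c1lab [0.398 0.34  0.04 ]
c2lab [0.602 0.28  0.04 ]
c3lab [0.438 0.203 0.04 ]
dot0 [ 0.476 -0.175  0.048]
lab0 [ 0.398 -0.175  0.048]
knob [0.57473721 0.00420711 0.202     ]
pc0 [ 0.582 -0.12   0.008]
pc1 [ 0.586 -0.361  0.008]
pc2 [ 0.346 -0.359  0.008]
pc3 [ 0.342 -0.125  0.008]
b0 [0.707 0.056 0.01 ]
b1 [ 0.696 -0.09   0.01 ]
b2 [ 0.457 -0.061  0.01 ]
b3 [0.476 0.09  0.01 ]
361.38442570240124 317.7970803657353 237.75236052512568 [[0.0, 0.948, 0.319, -0.081], [0.001, -0.319, 0.948, -0.143], [1.0, -0.0, -0.001, -0.0], [0.0, 0.0, 0.0, 1.0]]
```

View pics/crop.png

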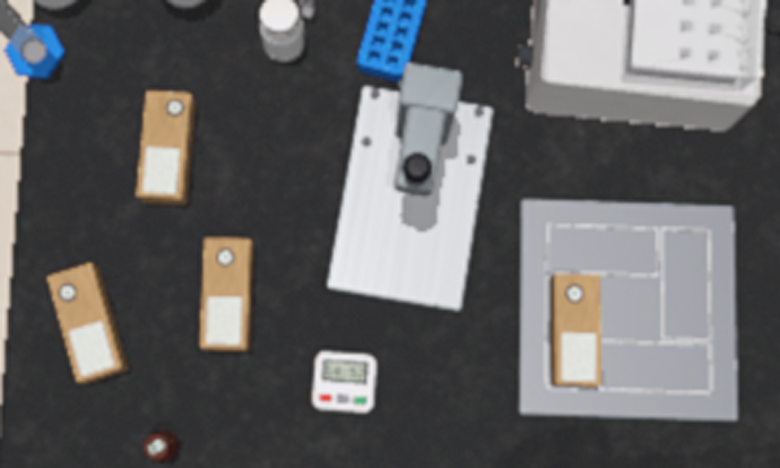

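```bash
python3 - <<'E'
from h import *
plan(.52,-.35,.34,-1.75)
E
```

```text
clock 1.1 n 11
{'x': np.float64(-0.0369), 'y': np.float64(-0.0099), 'z': np.float64(-0.0179), 'twist': np.float64(-0.102)}
{'x': np.float64(-0.0385), 'y': np.float64(-0.0099), 'z': np.float64(-0.0141), 'twist': np.float64(-0.102)}
{'x': np.float64(-0.0398), 'y': np.float64(-0.0099), 'z': np.float64(-0.0101), 'twist': np.float64(-0.102)}
{'x': np.float64(-0.0406), 'y': np.float64(-0.0099), 'z': np.float64(-0.006), 'twist': np.float64(-0.102)}
{'x': np.float64(-0.041), 'y': np.float64(-0.0099), 'z': np.float64(-0.0019), 'twist': np.float64(-0.102)}
{'x': np.float64(-0.041), 'y': np.float64(-0.0099), 'z': np.float64(0.0023), 'twist': np.float64(-0.102)}
{'x': np.float64(-0.0405), 'y': np.float64(-0.0099), 'z': np.float64(0.0064), 'twist': np.float64(-0.102)}
{'x': np.float64(-0.0397), 'y': np.float64(-0.0099), 'z': np.float64(0.0105), 'twist': np.float64(-0.102)}
{'x': np.float64(-0.0384), 'y': np.float64(-0.0099), 'z': np.float64(0.0145), 'twist': np.float64(-0.102)}
{'x': np.float64(-0.0367), 'y': np.float64(-0.0099), 'z': np.float64(0.0183), 'twist': np.float64(-0.102)}
{'x': np.float64(-0.0347), 'y': np.float64(-0.0099), 'z': np.float64(0.0219), 'twist': np.float64(-0.102)}
```

Call:
send_rows([
  {"x": -0.037, "y": -0.01, "z": -0.018, "twist": -0.11, "grip": -1},
  {"x": -0.039, "y": -0.01, "z": -0.014, "twist": -0.11, "grip": -1},
  {"x": -0.04, "y": -0.01, "z": -0.01, "twist": -0.11, "grip": -1},
  {"x": -0.041, "y": -0.01, "z": -0.006, "twist": -0.11, "grip": -1},
  {"x": -0.041, "y": -0.01, "z": -0.002, "twist": -0.11, "grip": -1},
  {"x": -0.041, "y": -0.01, "z": 0.002, "twist": -0.11, "grip": -1},
  {"x": -0.041, "y": -0.01, "z": 0.006, "twist": -0.11, "grip": -1},
  {"x": -0.04, "y": -0.01, "z": 0.01, "twist": -0.11, "grip": -1},
  {"x": -0.038, "y": -0.01, "z": 0.014, "twist": -0.11, "grip": -1},
  {"x": -0.037, "y": -0.01, "z": 0.018, "twist": -0.11, "grip": -1},
])

```text
clock: 2.35
position: [0.48, -0.3618, 0.3321]
eef_rot: [-1.571, -0.0, -1.761]
force: [1.2, -1.0, 1.1]
grip_width: 0.0853
```

```bash
sed -i 's/    for r in rows: print(r)/    for r in rows: print({k:float(v) for k,v in r.items()})/; s/,4)/,3)/g' h.py; python3 - <<'E'
from h import *
o,p,y=obs();print(p,y,np.round(o["joint_positions"],2))
plan(.53,.06,.33,-.35,n=10)
E
```

```text
[ 0.48003907 -0.3618061   0.33206138] -1.7606087332881604 [ 0.77  0.25 -0.29  1.64  0.07  1.27  0.28]
clock 2.35 n 10
{'x': -0.042, 'y': 0.0, 'z': -0.003, 'twist': -0.141}
{'x': -0.042, 'y': 0.0, 'z': 0.003, 'twist': -0.141}
{'x': -0.042, 'y': 0.0, 'z': 0.009, 'twist': -0.141}
{'x': -0.04, 'y': 0.0, 'z': 0.015, 'twist': -0.141}
{'x': -0.037, 'y': 0.0, 'z': 0.02, 'twist': -0.141}
{'x': -0.034, 'y': 0.0, 'z': 0.025, 'twist': -0.141}
{'x': -0.03, 'y': 0.0, 'z': 0.03, 'twist': -0.141}
{'x': -0.026, 'y': 0.0, 'z': 0.034, 'twist': -0.141}
{'x': -0.021, 'y': 0.0, 'z': 0.037, 'twist': -0.141}
{'x': -0.015, 'y': 0.0, 'z': 0.04, 'twist': -0.141}
```

Call:
send_rows([
  {"x": -0.042, "y": 0, "z": -0.003, "twist": -0.141, "grip": -1},
  {"x": -0.042, "y": 0, "z": 0.003, "twist": -0.141, "grip": -1},
  {"x": -0.042, "y": 0, "z": 0.009, "twist": -0.141, "grip": -1},
  {"x": -0.04, "y": 0, "z": 0.015, "twist": -0.141, "grip": -1},
  {"x": -0.037, "y": 0, "z": 0.02, "twist": -0.141, "grip": -1},
  {"x": -0.034, "y": 0, "z": 0.025, "twist": -0.141, "grip": -1},
  {"x": -0.03, "y": 0, "z": 0.03, "twist": -0.141, "grip": -1},
  {"x": -0.026, "y": 0, "z": 0.034, "twist": -0.141, "grip": -1},
  {"x": -0.021, "y": 0, "z": 0.037, "twist": -0.141, "grip": -1},
  {"x": -0.015, "y": 0, "z": 0.04, "twist": -0.141, "grip": -1},
])

```text
clock: 3.6
position: [0.5331, 0.0596, 0.3318]
eef_rot: [-1.571, -0.001, -0.35]
force: [0.3, 0.1, -0.6]
grip_width: 0.0853
```

```bash
python3 - <<'E'
from h import *
o,p,y=obs();print(p,y,np.round(o["joint_positions"],2))
plan(.425,.353,.17,.35,n=10)
E
```

```text
[0.5331041  0.05960005 0.33183073] -0.3496916481450918 [ 0.4   0.18 -0.72  1.75  0.13  1.25  0.88]
clock 3.6 n 10
{'x': -0.02, 'y': 0.016, 'z': 0.024, 'twist': -0.07}
{'x': -0.018, 'y': 0.016, 'z': 0.025, 'twist': -0.07}
{'x': -0.017, 'y': 0.016, 'z': 0.026, 'twist': -0.07}
{'x': -0.015, 'y': 0.016, 'z': 0.028, 'twist': -0.07}
{'x': -0.013, 'y': 0.016, 'z': 0.029, 'twist': -0.07}
{'x': -0.011, 'y': 0.016, 'z': 0.029, 'twist': -0.07}
{'x': -0.009, 'y': 0.016, 'z': 0.03, 'twist': -0.07}
{'x': -0.007, 'y': 0.016, 'z': 0.031, 'twist': -0.07}
{'x': -0.004, 'y': 0.016, 'z': 0.031, 'twist': -0.07}
{'x': -0.002, 'y': 0.016, 'z': 0.031, 'twist': -0.07}
```

Call:
send_rows([
  {"x": -0.02, "y": 0.016, "z": 0.024, "twist": -0.07, "grip": -1},
  {"x": -0.018, "y": 0.016, "z": 0.025, "twist": -0.07, "grip": -1},
  {"x": -0.017, "y": 0.016, "z": 0.026, "twist": -0.07, "grip": -1},
  {"x": -0.015, "y": 0.016, "z": 0.028, "twist": -0.07, "grip": -1},
  {"x": -0.013, "y": 0.016, "z": 0.029, "twist": -0.07, "grip": -1},
  {"x": -0.011, "y": 0.016, "z": 0.029, "twist": -0.07, "grip": -1},
  {"x": -0.009, "y": 0.016, "z": 0.03, "twist": -0.07, "grip": -1},
  {"x": -0.007, "y": 0.016, "z": 0.031, "twist": -0.07, "grip": -1},
  {"x": -0.004, "y": 0.016, "z": 0.031, "twist": -0.07, "grip": -1},
  {"x": -0.002, "y": 0.016, "z": 0.031, "twist": -0.07, "grip": -1},
])

```text
clock: 4.85
position: [0.426, 0.3523, 0.1701]
eef_rot: [-1.571, 0.001, 0.346]
force: [1.7, -0.8, -0.2]
grip_width: 0.0857
```

```bash
python3 - <<'E'
from h import *
o,p,y=obs();print(p,y,np.round(o["joint_positions"],2))
im=shot("wrist");save(im,"w1")
for t in("spot_1","carton_1","brown_vial"):
    for d in pinpoint(t,im)[:4]: print(t,np.round(d["pixel"]),round(d["conf"],2),np.round(ray(im,d["pixel"],.04 if t=="spot_1" else 0),4))
E
```

```text
[0.4259802  0.35229106 0.17006359] 0.34564612094309055 [-0.08  0.43 -0.9   1.9   0.4   1.    0.75]
spot_1 [115. 255.] 0.59 [0.5037 0.2067 0.04  ]
spot_1 [330. 271.] 0.57 [0.458  0.3747 0.04  ]
carton_1 [141. 198.] 0.89 [0.4652 0.2015 0.    ]
carton_1 [316. 218.] 0.63 [0.4294 0.3522 0.    ]
brown_vial [270.  25.] 0.65 [0.2982 0.2679 0.    ]
```

View pics/w1.png

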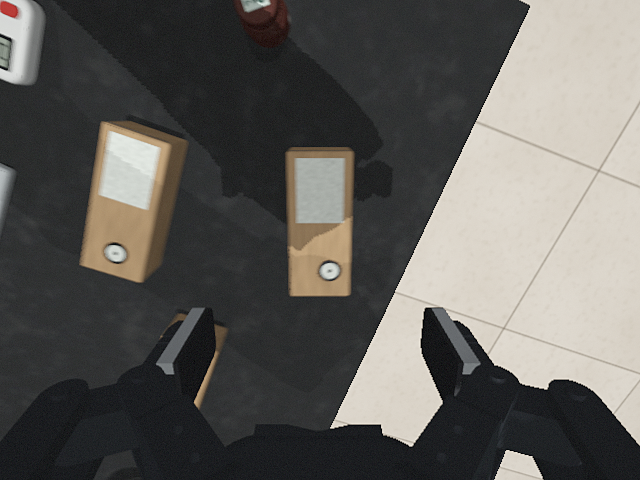

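```bash
cat >> h.py <<'E'
def carton(im,k,near,z=.04,r=.08):
    """pose of carton k near world xy: ring dot by network, label by colour"""
    ds=[(ray(im,d["pixel"],z),d) for d in pinpoint("spot_1",im)]
    ds=[(X,d) for X,d in ds if np.hypot(*(X[:2]-near))<r]
    hsv=cv2.cvtColor(im["pixels"],cv2.COLOR_RGB2HSV)
    m=((hsv[...,1]<40)&(hsv[...,2]>120)).astype(np.uint8)
    m=cv2.morphologyEx(m,cv2.MORPH_OPEN,np.ones((3,3)))
    cs,_=cv2.findContours(m,cv2.RETR_EXTERNAL,cv2.CHAIN_APPROX_NONE);best=None
    for c in cs:
        if len(c)<20: continue
        W=np.array([ray(im,q[0],z)[:2] for q in c]);ctr,(a,b),_=cv2.minAreaRect((W*1000).astype(np.float32))
        ctr=np.array(ctr)/1000
        if np.hypot(*(ctr-near))<r and 30<max(a,b)<75 and 25<min(a,b)<55: 
            if best is None or np.hypot(*(ctr-near))<np.hypot(*(best[0]-near)): best=(ctr,a,b)
    print("ring",[(np.round(X[:2],4).tolist(),round(d["conf"],2),np.round(d["pixel"]).tolist()) for X,d in ds],"label",best)
    if not ds or best is None: return None
    L=best[0];s=np.array(SPOT[k])/1000
    X=max(ds,key=lambda t:np.hypot(*(t[0][:2]-L))<.09 and np.hypot(*(t[0][:2]-L))>.04 and t[1]["conf"])[0][:2]
    lab=np.array([LX,0]);v=X-L;yaw=np.arctan2(v[1],v[0])-np.arctan2(s[1],s[0]-LX)
    c,n=np.cos(yaw),np.sin(yaw);R=np.array([[c,-n],[n,c]])
    o=(X-R@s+L-R@lab)/2
    print("carton",k,"xy",np.round(o,4),"yaw",round(yaw,3),"dist",np.hypot(*v),"exp",np.hypot(s[0]-LX,s[1]));return o,yaw
LX=-.030
E
python3 - <<'E'
from h import *
im=shot("wrist")
W=np.array([ray(im,q,.04)[:2] for q in((289,151),(352,150),(351,295),(289,296))]);o=W.mean(0);v=W[2]+W[3]-W[0]-W[1]
yaw=np.arctan2(v[1],v[0]);print("corners",o,yaw,np.linalg.norm(v)/2,np.linalg.norm(W[1]-W[0]))
R=np.array([[np.cos(yaw),-np.sin(yaw)],[np.sin(yaw),np.cos(yaw)]])
print("ring in carton",R.T@(ray(im,(330,271),.04)[:2]-o))
print("label in carton",R.T@(ray(im,(320,190.5),.04)[:2]-o))
carton(im,1,np.array([.43,.355]))
carton(im,3,np.array([.474,.21]))
t=shot("top")
print("knob",[ (d["pixel"],d["conf"],ray(t,d["pixel"],.202)) for d in pinpoint("punch_top",t)])
E
```

```text
corners [0.42610508 0.35412802] 0.34232745405520576 0.1192038939808852 0.0464913616200763
ring in carton [0.03713304 0.00817046]
label in carton [-0.02978168 -0.00026686]
ring [([0.4575, 0.3727], 0.94, [328.0, 270.0])] label (array([0.39886472, 0.34279013]), 49.40275955200195, 36.24224853515625)
carton 1 xy [0.4267 0.3529] yaw 0.351 dist 0.06580474756809968 exp 0.06648308055437865
ring [([0.504, 0.205], 0.92, [114.0, 255.0])] label (array([0.43317493, 0.20266023]), 50.343624114990234, 36.4377326965332)
carton 3 xy [0.4641 0.2032] yaw 0.018 dist 0.07084004345539352 exp 0.06900724599634447
knob [([236.7, 207.0], 0.72, array([0.5856182 , 0.23990438, 0.202     ])), ([330.6, 211.3], 0.56, array([0.58167457, 0.00410628, 0.202     ])), ([328.1, 228.5], 0.54, array([0.53758685, 0.00938986, 0.202     ]))]
```

Call:
send_rows([
  {"x": -0.013, "y": 0.0, "z": 0, "twist": 0, "grip": -1},
  {"x": -0.013, "y": 0.03, "z": 0, "twist": 0, "grip": -1},
  {"x": -0.013, "y": 0.035, "z": 0, "twist": 0, "grip": -1},
  {"x": 0, "y": 0.04, "z": 0, "twist": 0, "grip": -1},
  {"x": 0, "y": 0.035, "z": 0, "twist": 0, "grip": -1},
  {"x": 0, "y": 0.022, "z": 0, "twist": 0, "grip": -1},
  {"x": 0, "y": 0, "z": 0, "twist": 0, "grip": 1},
  {"x": 0, "y": 0, "z": 0, "twist": 0, "grip": 1},
  {"x": 0, "y": 0, "z": 0, "twist": 0, "grip": 1},
  {"x": 0, "y": 0, "z": 0, "twist": 0, "grip": 1},
])

```text
clock: 6.55
position: [0.3911, 0.339, 0.0107]
eef_rot: [-1.57, -0.002, 0.342]
force: [-2.9, -2.4, 10.0]
grip_width: 0.0491
```

Call:
send_rows([
  {"x": 0, "y": -0.03, "z": 0, "twist": 0, "grip": 1},
  {"x": 0, "y": -0.05, "z": 0, "twist": 0, "grip": 1},
  {"x": 0, "y": -0.05, "z": 0, "twist": 0, "grip": 1},
])

```text
clock: 6.92
position: [0.3904, 0.3385, 0.1414]
eef_rot: [-1.571, -0.0, 0.342]
force: [0.9, -0.5, -0.8]
grip_width: 0.0493
```

```bash
python3 - <<'E'
from h import *
o,p,y=obs();print(p,y,o["force"])
plan(.435,.012,.14,-.122,n=9)
t,s=shot("top"),shot("side")
for n,im in(("t",t),("s",s)):
    for k in("punch_tip","punch_top","press"): print(n,k,[(np.round(d["pixel"],1).tolist(),round(d["conf"],2)) for d in pinpoint(k,im)][:3])
for X in((.577,.002,.202),(.577,.002,.068)): print(proj(t,X),proj(s,X))
c=s["pixels"][160:310,240:390,::-1];a=cv2.resize(c,None,fx=4,fy=4,interpolation=cv2.INTER_CUBIC)
cv2.imwrite("pics/side_crop.png",a)
E
```

```text
[0.39042835 0.33848965 0.1414317 ] 0.3423074691205823 [ 0.91252432 -0.52532761 -0.81232398]
clock 6.925 n 9
{'x': -0.008, 'y': 0.0, 'z': -0.036, 'twist': 0.052}
{'x': -0.006, 'y': 0.0, 'z': -0.036, 'twist': 0.052}
{'x': -0.004, 'y': 0.0, 'z': -0.036, 'twist': 0.052}
{'x': -0.002, 'y': 0.0, 'z': -0.037, 'twist': 0.052}
{'x': -0.0, 'y': 0.0, 'z': -0.037, 'twist': 0.052}
{'x': 0.002, 'y': 0.0, 'z': -0.037, 'twist': 0.052}
{'x': 0.004, 'y': 0.0, 'z': -0.036, 'twist': 0.052}
{'x': 0.006, 'y': 0.0, 'z': -0.036, 'twist': 0.052}
{'x': 0.007, 'y': 0.0, 'z': -0.036, 'twist': 0.052}
t punch_tip []
t punch_top [([330.5, 210.3], 0.52)]
t press [([328.2, 227.9], 0.9)]
s punch_tip [([313.2, 246.3], 0.64), ([390.9, 297.0], 0.35), ([378.4, 236.6], 0.3)]
s punch_top [([312.6, 194.6], 0.73)]
s press [([306.7, 270.0], 0.57), ([213.3, 289.5], 0.46)]
[331.39896948 213.14420101] [311.70911066 192.61556981]
[329.10231953 223.52745849] [312.146344  244.8875914]
```

View pics/side_crop.png

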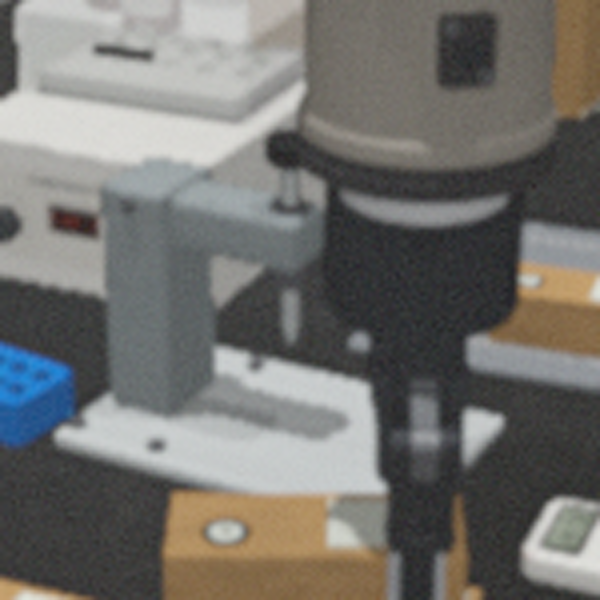

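Call:
send_rows([
  {"x": -0.008, "y": 0, "z": -0.036, "twist": 0.052, "grip": 1},
  {"x": -0.006, "y": 0, "z": -0.036, "twist": 0.052, "grip": 1},
  {"x": -0.004, "y": 0, "z": -0.036, "twist": 0.052, "grip": 1},
  {"x": -0.002, "y": 0, "z": -0.037, "twist": 0.052, "grip": 1},
  {"x": 0, "y": 0, "z": -0.037, "twist": 0.052, "grip": 1},
  {"x": 0.002, "y": 0, "z": -0.037, "twist": 0.052, "grip": 1},
  {"x": 0.004, "y": 0, "z": -0.036, "twist": 0.052, "grip": 1},
  {"x": 0.006, "y": 0, "z": -0.036, "twist": 0.052, "grip": 1},
  {"x": 0.007, "y": 0, "z": -0.036, "twist": 0.052, "grip": 1},
])

```text
clock: 8.45
position: [0.4335, 0.0103, 0.1387]
eef_rot: [-1.571, 0.001, -0.127]
force: [0.2, -0.2, -1.3]
grip_width: 0.0489
```

```bash
python3 - <<'E'
from h import *
o,p,y=obs();print(p,y,np.round(o["joint_positions"],2))
im=shot("wrist");save(im,"w2")
zc=p[2]-.0107+.04
for d in pinpoint("spot_1",im): print(d,ray(im,d["pixel"],zc))
c,s=np.cos(y),np.sin(y)
for d in pinpoint("punch_tip",im): print(d,ray(im,d["pixel"],.068))
for d in pinpoint("spot_1",im)[:2]:
    v=ray(im,d["pixel"],zc)-p; print("ring in tool", c*v[0]+s*v[1], -s*v[0]+c*v[1])
E
```

```text
[0.43351432 0.01029738 0.13873797] -0.12720022369949258 [ 0.53  0.23 -0.77  2.18  0.22  0.81  1.07]
{'pixel': [584.3, 296.0], 'conf': 0.74} [0.42248024 0.10584152 0.16803797]
ring in tool -0.023065432958937607 0.09337248017269242
```

View pics/w2.png

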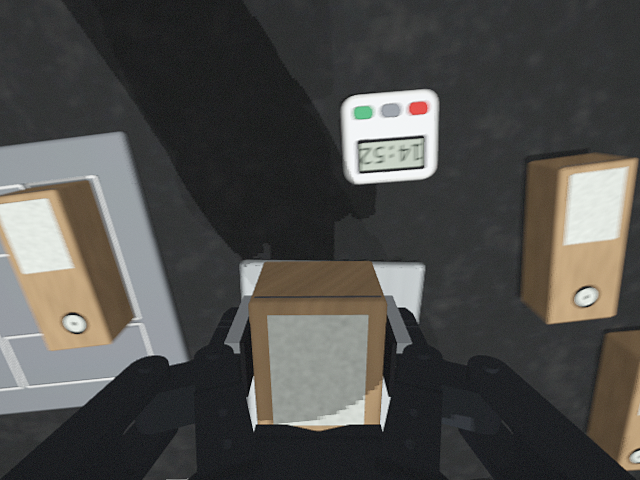

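```bash
python3 - <<'E'
from h import *
o,p,y=obs();im=shot("wrist");c,s=np.cos(y),np.sin(y)
for q in((344,95),(350,184),(437,178),(436,92)): print("timer",ray(im,q,.019))
zc=p[2]-.0107+.04
for q in((253,297),(385,297)):
    v=ray(im,q,zc)-p;print("near edge in tool", c*v[0]+s*v[1], -s*v[0]+c*v[1])
for q in((241,262),(424,263)): print("plate front",ray(im,q,.01))
for q in((127,133),(187,355)): print("pallet edge",ray(im,q,.008))
carton(im,3,np.array([.474,.21]))
E
```

```text
timer [0.33996623 0.04122    0.019     ]
timer [0.40071275 0.03929071 0.019     ]
timer [0.40436114 0.10239955 0.019     ]
timer [0.34594619 0.10304358 0.019     ]
near edge in tool -0.022769961596876095 -0.02264534003313569
near edge in tool -0.0227326365935986 0.023587166133346396
plate front [ 0.45441935 -0.05398735  0.01      ]
plate front [0.4741303  0.09313838 0.01      ]
pallet edge [ 0.34512801 -0.11719031  0.008     ]
pallet edge [ 0.53734992 -0.11984354  0.008     ]
ring [([0.5025, 0.2051], 0.96, [587.0, 296.0])] label (array([0.43334396, 0.2032061 ]), 50.37395477294922, 36.5389518737793)
carton 3 xy [0.4634 0.2036] yaw 0.013 dist 0.06915381881136932 exp 0.06900724599634447
```

Call:
send_rows([
  {"x": 0, "y": 0.03, "z": 0.005, "twist": 0, "grip": 1},
  {"x": 0, "y": 0.035, "z": 0, "twist": 0, "grip": 1},
  {"x": 0, "y": 0.03, "z": 0, "twist": 0, "grip": 1},
  {"x": 0, "y": 0.018, "z": 0, "twist": 0, "grip": 1},
  {"x": 0.014, "y": 0, "z": 0, "twist": 0, "grip": 1},
  {"x": 0.018, "y": 0, "z": 0, "twist": 0, "grip": 1},
  {"x": 0.018, "y": 0, "z": 0, "twist": 0, "grip": 1},
  {"x": 0.018, "y": 0, "z": 0, "twist": 0, "grip": 1},
  {"x": 0, "y": 0, "z": 0, "twist": 0, "grip": 1},
])

```text
clock: 9.88
position: [0.5041, 0.0082, 0.0273]
eef_rot: [-1.57, -0.002, -0.126]
force: [1.2, 0.8, -1.4]
grip_width: 0.0494
```

```bash
python3 - <<'E'
from h import *
o,p,y=obs();print(p,y,o["force"])
s=shot("side")
c=s["pixels"][160:310,240:390,::-1];a=cv2.resize(c,None,fx=4,fy=4,interpolation=cv2.INTER_CUBIC)
cv2.imwrite("pics/side_crop2.png",a)
E
```

```text
[0.50411293 0.00824989 0.02728171] -0.12588385551362957 [ 1.19014128  0.76021198 -1.40331326]
```

View pics/side_crop2.png

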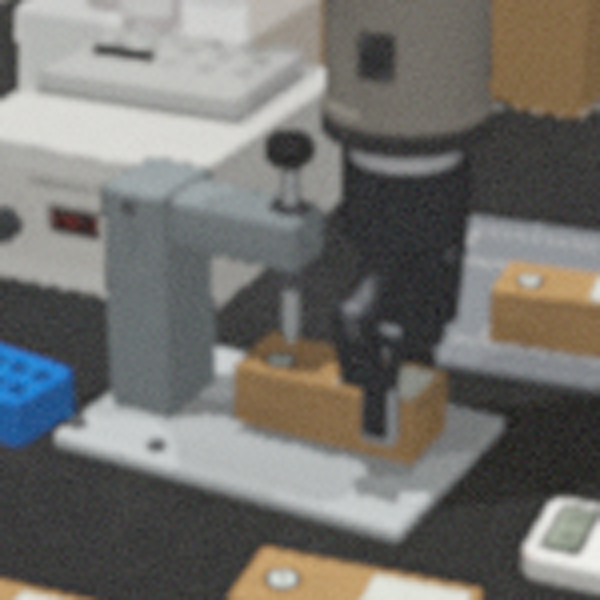

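Call:
send_rows([
  {"x": -0.0035, "y": 0, "z": 0.001, "twist": 0, "grip": 1},
  {"x": 0, "y": 0.004, "z": 0, "twist": 0, "grip": 1},
  {"x": 0, "y": 0.002, "z": 0, "twist": 0, "grip": 1},
  {"x": 0, "y": 0, "z": 0, "twist": 0, "grip": 1},
])

```text
clock: 10.42
position: [0.4982, 0.0092, 0.0206]
eef_rot: [-1.572, 0.0, -0.126]
force: [-7.7, -0.7, 15.6]
grip_width: 0.049
```

```bash
cat >> h.py <<'E'
def tipcheck(tag,near=(312,250)):
    """side view: ring vs tip foot on carton top (z .05); tip by network and by hand pixel"""
    s=shot("side");o,p,y=obs()
    tips=[np.array(d["pixel"]) for d in pinpoint("punch_tip",s) if np.hypot(*(np.array(d["pixel"])-near))<12]
    ring=[np.array(d["pixel"]) for d in pinpoint("spot_1",s) if np.hypot(*(np.array(d["pixel"])-near))<15]
    print("pose",np.round(p,4),round(y,3),"F",np.round(o["force"],1),"tips",tips,"rings",ring)
    for q in ring:
        R=ray(s,q,.05)
        for t in tips+[np.array([312.75,246.])]:
            # tip at unknown xy, z .068 -> xy by ray
            T=ray(s,t,.068);print("ring-tip world mm",np.round((R-T)[:2]*1000,1))
    c=s["pixels"][190:290,260:390,::-1];cv2.imwrite(f"pics/{tag}.png",cv2.resize(c,None,fx=6,fy=6,interpolation=cv2.INTER_CUBIC))
E
python3 - <<'E'
from h import *
tipcheck("sc3")
E
```

```text
pose [0.4982 0.0092 0.0206] -0.126 F [-6.1 -1.4 14. ] tips [array([313.9, 243.8])] rings [array([312.8, 254.3])]
ring-tip world mm [-4.6 19.9]
ring-tip world mm [-3.   7.9]
```

View pics/sc3.png

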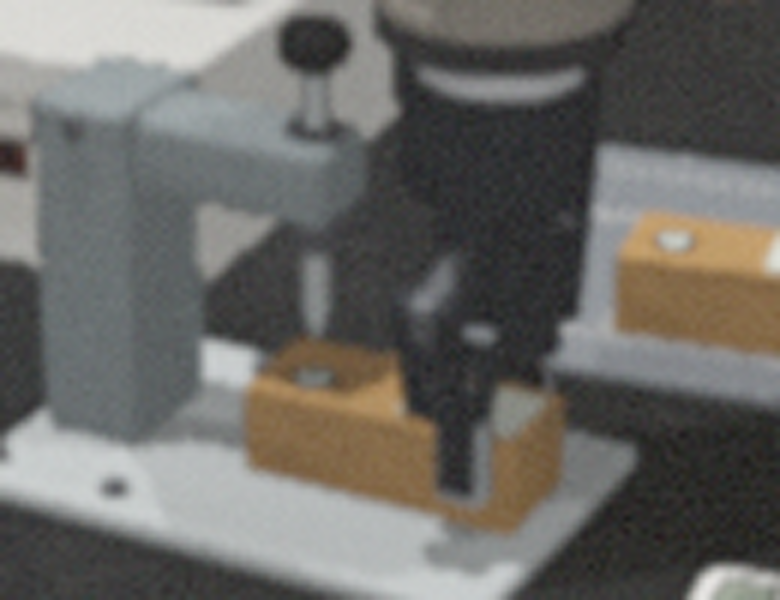

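Call:
send_rows([
  {"x": 0.001, "y": -0.001, "z": -0.001, "twist": 0, "grip": 1},
  {"x": 0, "y": 0, "z": 0, "twist": 0, "grip": -1},
  {"x": 0, "y": 0, "z": 0, "twist": 0, "grip": -1},
  {"x": 0, "y": 0, "z": 0, "twist": 0, "grip": -1},
  {"x": 0, "y": -0.03, "z": 0, "twist": 0, "grip": -1},
  {"x": 0, "y": -0.05, "z": 0, "twist": 0, "grip": -1},
  {"x": 0, "y": -0.055, "z": 0, "twist": 0, "grip": 1},
  {"x": 0, "y": -0.055, "z": 0, "twist": 0, "grip": 1},
  {"x": 0, "y": -0.05, "z": 0, "twist": 0, "grip": 1},
])

```text
clock: 11.7
position: [0.4993, 0.0082, 0.2634]
eef_rot: [-1.571, -0.001, -0.126]
force: [0.4, -1.2, -0.5]
grip_width: 0.0318
```

```bash
python3 - <<'E'
from h import *
plan(.575,.006,.225,None,n=3)
im=shot("wrist")
print([(d,ray(im,d["pixel"],.05)) for d in pinpoint("spot_1",im)][:3]);print([(d,ray(im,d["pixel"],.202)) for d in pinpoint("punch_top",im)][:3])
s=shot("side");print([d for d in pinpoint("spot_1",s)],[d for d in pinpoint("punch_tip",s)][:2])
a=cv2.resize(s["pixels"][215:275,280:350,::-1],None,fx=8,fy=8,interpolation=cv2.INTER_CUBIC)
b=cv2.resize(im["pixels"][:,:,::-1],None,fx=.5,fy=.5)
b=cv2.resize(im["pixels"][240:480,160:480,::-1],None,fx=.75,fy=.75);b=cv2.copyMakeBorder(b,0,480-b.shape[0],0,0,cv2.BORDER_CONSTANT)
cv2.imwrite("pics/sc4.png",np.hstack([a,b]))
E
```

```text
clock 11.7 n 3
{'x': 0.025, 'y': 0.013, 'z': 0.002, 'twist': 0.0}
{'x': 0.025, 'y': 0.013, 'z': 0.002, 'twist': 0.0}
{'x': 0.025, 'y': 0.013, 'z': 0.002, 'twist': 0.0}
[({'pixel': [509.3, 179.8], 'conf': 0.89}, array([0.49996832, 0.19873388, 0.05      ])), ({'pixel': [560.2, 316.6], 'conf': 0.87}, array([0.66292152, 0.26191444, 0.05      ])), ({'pixel': [324.3, 271.9], 'conf': 0.57}, array([0.57528608, 0.00580529, 0.05      ]))]
[({'pixel': [326.2, 360.9], 'conf': 0.73}, array([0.57268451, 0.00468675, 0.202     ])), ({'pixel': [508.4, 178.5], 'conf': 0.58}, array([0.46377191, 0.12125954, 0.202     ])), ({'pixel': [362.2, 61.1], 'conf': 0.24}, array([0.39352945, 0.04456846, 0.202     ]))]
[{'pixel': [219.5, 304.4], 'conf': 0.91}, {'pixel': [310.9, 250.0], 'conf': 0.82}, {'pixel': [309.6, 304.6], 'conf': 0.64}] [{'pixel': [314.0, 246.6], 'conf': 0.64}]
```

View pics/sc4.png

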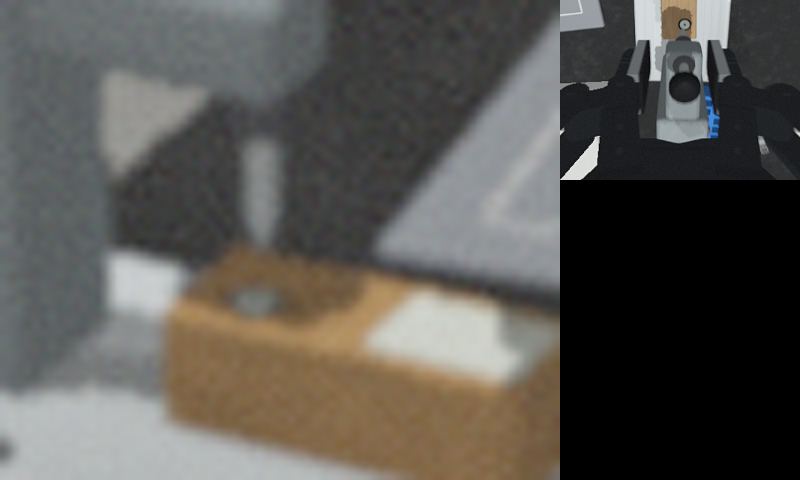

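Call:
send_rows([
  {"x": 0.025, "y": 0.013, "z": 0.002, "twist": 0, "grip": 1},
  {"x": 0.025, "y": 0.013, "z": 0.002, "twist": 0, "grip": 1},
  {"x": 0.024, "y": 0.013, "z": 0.002, "twist": 0, "grip": 1},
  {"x": 0, "y": 0.015, "z": 0, "twist": 0, "grip": 1},
  {"x": 0, "y": 0.015, "z": 0, "twist": 0, "grip": 1},
  {"x": 0, "y": 0.008, "z": 0, "twist": 0, "grip": 1},
  {"x": 0, "y": 0.003, "z": 0, "twist": 0, "grip": 1},
  {"x": 0, "y": 0, "z": 0, "twist": 0, "grip": 1},
])

```text
clock: 13.0
position: [0.5732, 0.005, 0.1826]
eef_rot: [-1.572, -0.001, -0.126]
force: [-8.6, 0.4, 23.1]
grip_width: -0.0002
```

Call:
send_rows([
  {"x": 0, "y": 0, "z": 0, "twist": 0, "grip": 1},
  {"x": 0, "y": 0, "z": 0, "twist": 0, "grip": 1},
  {"x": 0, "y": 0, "z": 0, "twist": 0, "grip": 1},
  {"x": 0, "y": 0, "z": 0, "twist": 0, "grip": 1},
  {"x": 0, "y": 0, "z": 0, "twist": 0, "grip": 1},
  {"x": 0, "y": -0.02, "z": 0, "twist": 0, "grip": 1},
  {"x": 0, "y": -0.04, "z": 0, "twist": 0, "grip": 1},
  {"x": -0.025, "y": -0.02, "z": -0.002, "twist": 0, "grip": 1},
  {"x": -0.025, "y": 0, "z": -0.002, "twist": 0, "grip": -1},
  {"x": -0.024, "y": 0, "z": -0.002, "twist": 0, "grip": -1},
])

```text
clock: 14.25
position: [0.4983, 0.008, 0.2618]
eef_rot: [-1.571, -0.0, -0.126]
force: [1.1, -0.7, -0.3]
grip_width: 0.0358
```

```bash
python3 - <<'E'
from h import *
plan(.4993,.0082,.022,-.126,n=6)
t=shot("top")
for k,n in((2,(.635,.27)),(3,(.464,.203))): carton(t,k,np.array(n))
s=shot("side");print([d for d in pinpoint("spot_1",s)],[d for d in pinpoint("punch_top",s)][:2])
E
```

```text
clock 14.25 n 6
{'x': 0.0, 'y': 0.04, 'z': 0.0, 'twist': -0.0}
{'x': 0.0, 'y': 0.04, 'z': 0.0, 'twist': -0.0}
{'x': 0.0, 'y': 0.04, 'z': 0.0, 'twist': -0.0}
{'x': 0.0, 'y': 0.04, 'z': 0.0, 'twist': -0.0}
{'x': 0.0, 'y': 0.04, 'z': 0.0, 'twist': -0.0}
{'x': 0.0, 'y': 0.04, 'z': 0.0, 'twist': -0.0}
ring [([0.6667, 0.2654], 0.63, [238.0, 192.0])] label (array([0.59773688, 0.28100253]), 49.776832580566406, 37.17290115356445)
carton 2 xy [0.6267 0.2783] yaw -0.099 dist 0.07071180550315619 exp 0.07256031973468695
ring [([0.5043, 0.2104], 0.82, [254.0, 248.0])] label (array([0.43518057, 0.20417056]), 51.01645278930664, 36.416046142578125)
carton 3 xy [0.4653 0.2065] yaw 0.076 dist 0.06937491956995968 exp 0.06900724599634447
[{'pixel': [220.1, 304.9], 'conf': 0.93}, {'pixel': [312.3, 250.7], 'conf': 0.81}, {'pixel': [308.0, 301.6], 'conf': 0.58}, {'pixel': [309.2, 190.9], 'conf': 0.46}] [{'pixel': [316.1, 192.6], 'conf': 0.68}]
```

Call:
send_rows([
  {"x": 0.001, "y": 0.045, "z": 0, "twist": 0, "grip": -1},
  {"x": 0, "y": 0.05, "z": 0, "twist": 0, "grip": -1},
  {"x": 0, "y": 0.05, "z": 0, "twist": 0, "grip": -1},
  {"x": 0, "y": 0.05, "z": 0, "twist": 0, "grip": -1},
  {"x": 0, "y": 0.03, "z": 0, "twist": 0, "grip": -1},
  {"x": 0, "y": 0.014, "z": 0, "twist": 0, "grip": -1},
  {"x": 0, "y": 0, "z": 0, "twist": 0, "grip": 1},
  {"x": 0, "y": 0, "z": 0, "twist": 0, "grip": 1},
  {"x": 0, "y": 0, "z": 0, "twist": 0, "grip": 1},
  {"x": 0, "y": 0, "z": 0, "twist": 0, "grip": 1},
])

```text
clock: 15.8
position: [0.5014, 0.008, 0.0237]
eef_rot: [-1.571, -0.002, -0.126]
force: [-1.8, 0.4, 8.6]
grip_width: 0.049
```

Call:
send_rows([
  {"x": 0, "y": -0.004, "z": 0, "twist": 0, "grip": 1},
  {"x": -0.02, "y": 0, "z": 0, "twist": 0, "grip": 1},
  {"x": -0.03, "y": 0, "z": 0, "twist": 0, "grip": 1},
  {"x": -0.02, "y": 0, "z": 0, "twist": 0, "grip": 1},
  {"x": 0, "y": -0.03, "z": 0, "twist": 0, "grip": 1},
  {"x": 0, "y": -0.05, "z": 0, "twist": 0, "grip": 1},
  {"x": 0, "y": -0.04, "z": 0, "twist": 0, "grip": 1},
])

```text
clock: 16.68
position: [0.4311, 0.0169, 0.1485]
eef_rot: [-1.571, -0.001, -0.126]
force: [0.4, 0.2, -0.6]
grip_width: 0.049
```

```bash
python3 - <<'E'
from h import *
o,p,y=obs();print(p,y)
im=shot("wrist");save(im,"w3")
zc=p[2]-.0107+.04;c,s=np.cos(y),np.sin(y)
# near label-end edge: scan label column for top edge by colour
hsv=cv2.cvtColor(im["pixels"],cv2.COLOR_RGB2HSV)
m=((hsv[...,1]<40)&(hsv[...,2]>100))[:,300:340].mean(1);r=np.where(m>.8)[0];r=r[(r>290)&(r<420)];print("label rows",r[:3],r[-3:])
v=ray(im,(319,r[0]),zc)-p;print("label near edge tool x",c*v[0]+s*v[1])
t=shot("top")
hs=cv2.cvtColor(t["pixels"],cv2.COLOR_RGB2HSV)
cv2.imwrite("pics/pal.png",cv2.resize(t["pixels"][220:320,360:465,::-1],None,fx=6,fy=6,interpolation=cv2.INTER_CUBIC))
E
```

```text
[0.43105566 0.01690028 0.14849806] -0.12554095176231028
label rows [306 307 308] [413 414 415]
label near edge tool x -0.019284982142864397
```

View pics/pal.png

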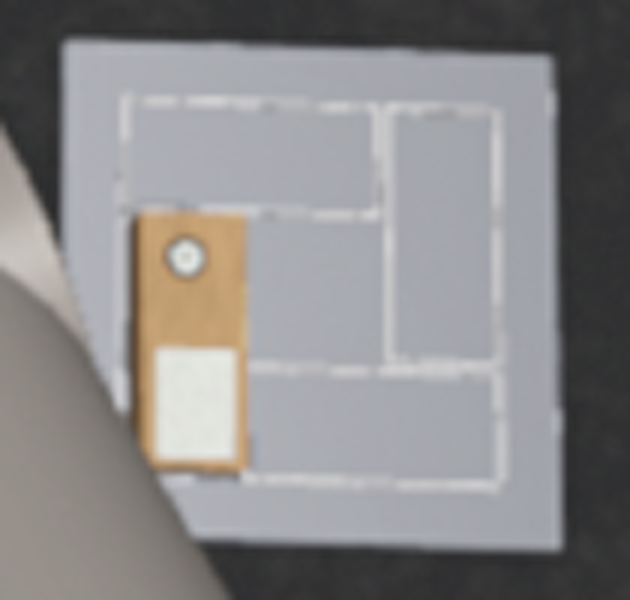

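```bash
python3 - <<'E'
from h import *
t=shot("top");f=lambda q:ray(t,(360+q[0]/6-.4,220+q[1]/6-.4),.008)[:2]
TL,TR,BR=[f(q) for q in((62,40),(553,56),(562,549))]
print(TL,TR,BR,"centre",(TL+BR)/2, "yaw",np.arctan2(*(TL-TR)[::-1])-np.pi/2,np.arctan2(*(TR-BR)[::-1]),np.linalg.norm(TL-TR))
for n,Q in {"p2":((388,104),(498,110),(498,362),(386,360)),"p1":((125,98),(378,106),(376,215),(122,208)),"p3":((243,366),(498,372),(498,488),(243,478))}.items():
    P=[f(q) for q in Q];print(n,np.mean(P,0), np.arctan2(*(P[0]-P[3])[::-1]),np.arctan2(*(P[0]-P[1])[::-1])-np.pi/2)
E
```

```text
[ 0.58434768 -0.12024623] [ 0.58353998 -0.36071743] [ 0.34554011 -0.35934676] centre [ 0.46494389 -0.23979649] yaw -0.0033587831427890347 -0.005759042745825156 0.2404725553363032
p2 [ 0.49480113 -0.30507238] -0.021134188755577994 -0.025697764509619025
p1 [ 0.52943942 -0.21214968] -0.023897010344551557 -0.002473910338997909
p3 [ 0.40108237 -0.26904975] -0.004375486355283423 0.005137570542563141
```

```bash
python3 - <<'E'
from h import *
plan(.4584,-.304,.12,-.004,n=8)
E
```

```text
clock 16.825 n 8
{'x': 0.008, 'y': 0.004, 'z': -0.039, 'twist': -0.015}
{'x': 0.008, 'y': 0.004, 'z': -0.039, 'twist': -0.015}
{'x': 0.007, 'y': 0.004, 'z': -0.04, 'twist': -0.015}
{'x': 0.006, 'y': 0.004, 'z': -0.04, 'twist': -0.015}
{'x': 0.006, 'y': 0.004, 'z': -0.04, 'twist': -0.015}
{'x': 0.005, 'y': 0.004, 'z': -0.04, 'twist': -0.015}
{'x': 0.005, 'y': 0.004, 'z': -0.04, 'twist': -0.015}
{'x': 0.004, 'y': 0.004, 'z': -0.04, 'twist': -0.015}
```

Call:
send_rows([
  {"x": 0.008, "y": 0.004, "z": -0.039, "twist": -0.015, "grip": 1},
  {"x": 0.008, "y": 0.004, "z": -0.039, "twist": -0.015, "grip": 1},
  {"x": 0.007, "y": 0.004, "z": -0.04, "twist": -0.015, "grip": 1},
  {"x": 0.006, "y": 0.004, "z": -0.04, "twist": -0.015, "grip": 1},
  {"x": 0.006, "y": 0.004, "z": -0.04, "twist": -0.015, "grip": 1},
  {"x": 0.005, "y": 0.004, "z": -0.04, "twist": -0.015, "grip": 1},
  {"x": 0.005, "y": 0.004, "z": -0.04, "twist": -0.015, "grip": 1},
  {"x": 0.004, "y": 0.004, "z": -0.04, "twist": -0.015, "grip": 1},
  {"x": 0, "y": 0, "z": 0, "twist": 0, "grip": 1},
])

```text
clock: 17.95
position: [0.4555, -0.3067, 0.1127]
eef_rot: [-1.57, 0.002, -0.01]
force: [0.7, -0.2, -1.2]
grip_width: 0.0491
```

```bash
python3 - <<'E'
from h import *
plan(.4584,-.304,.03,-.004,n=3)
im=shot("wrist");save(im,"w4")
SPOT[0]=(39,0);carton(im,0,np.array([.436,-.176]),z=.048)
E
```

```text
clock 17.95 n 3
{'x': 0.001, 'y': 0.028, 'z': 0.001, 'twist': -0.002}
{'x': 0.001, 'y': 0.028, 'z': 0.001, 'twist': -0.002}
{'x': 0.001, 'y': 0.028, 'z': 0.001, 'twist': -0.002}
ring [] label (array([ 0.40444128, -0.17795145]), 50.402305603027344, 36.513397216796875)
```

View pics/w4.png

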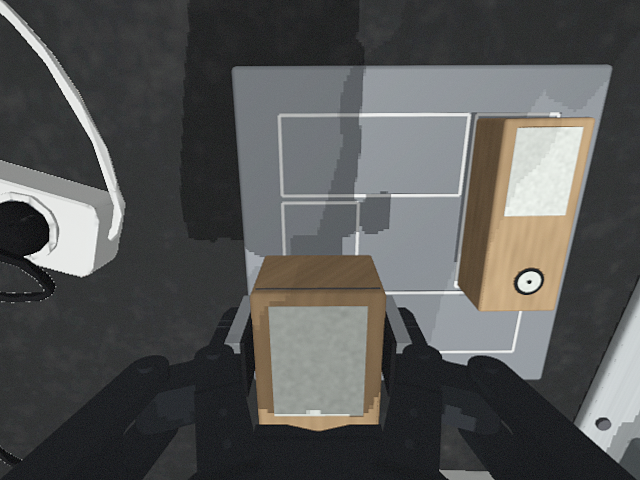

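```bash
python3 - <<'E'
from h import *
im=shot("wrist");f=lambda q:ray(im,q,.008)[:2]
a,b=f((234,67)),f((611,66));d=a-b;yaw=np.arctan2(d[1],d[0])+np.pi/2
R=np.array([[np.cos(yaw),-np.sin(yaw)],[np.sin(yaw),np.cos(yaw)]])
print("edge",a,b,np.linalg.norm(d),yaw,"centre",(a+b)/2+R@[.12,0])
P=[f(q) for q in((280,115),(468,114),(463,195),(281,196))];m=np.mean(P,0);print("p3",m,"->centre",m-R@[-.064,-.029],np.linalg.norm(P[0]-P[1]))
P=[f(q) for q in((284,204),(357,203))];m=np.mean(P,0);print("p2 near edge",P,"->centre",m-R@[-.031,-.064])
E
```

```text
edge [ 0.3436218  -0.35485477] [ 0.34452736 -0.11908036] 0.2357761510039922 -0.0038407575333998523 centre [ 0.4640737  -0.23742845]
p3 [ 0.39900686 -0.26569545] ->centre [ 0.46311777 -0.23694148] 0.12220474796727092
p2 near edge [array([ 0.43135197, -0.32678546]), array([ 0.43099217, -0.27555928])] ->centre [ 0.46241765 -0.23729191]
```

Call:
send_rows([
  {"x": 0.0015, "y": 0.02, "z": 0.004, "twist": -0.004, "grip": 1},
  {"x": 0, "y": 0.03, "z": 0, "twist": 0, "grip": 1},
  {"x": 0, "y": 0.025, "z": 0, "twist": 0, "grip": 1},
  {"x": 0, "y": 0.012, "z": 0, "twist": 0, "grip": 1},
  {"x": 0, "y": 0.003, "z": 0, "twist": 0, "grip": 1},
  {"x": 0, "y": 0, "z": 0, "twist": 0, "grip": 1},
])

```text
clock: 18.85
position: [0.4585, -0.3001, 0.0247]
eef_rot: [-1.571, -0.0, -0.001]
force: [0.3, -0.1, -0.5]
grip_width: 0.0491
```

Not quite down; correct and lower.

Call:
send_rows([
  {"x": -0.001, "y": 0.002, "z": -0.002, "twist": 0.003, "grip": 1},
  {"x": 0, "y": 0.002, "z": 0, "twist": 0, "grip": 1},
  {"x": 0, "y": 0, "z": 0, "twist": 0, "grip": 1},
])

```text
clock: 19.23
position: [0.4573, -0.3029, 0.0217]
eef_rot: [-1.572, -0.0, -0.006]
force: [-8.8, 1.9, 24.5]
grip_width: 0.0488
```

Call:
send_rows([
  {"x": 0, "y": -0.001, "z": 0, "twist": 0, "grip": -1},
  {"x": 0, "y": 0, "z": 0, "twist": 0, "grip": -1},
  {"x": 0, "y": 0, "z": 0, "twist": 0, "grip": -1},
  {"x": 0, "y": -0.03, "z": 0, "twist": 0, "grip": -1},
  {"x": 0, "y": -0.05, "z": 0, "twist": 0, "grip": -1},
  {"x": 0, "y": -0.05, "z": 0, "twist": 0, "grip": -1},
  {"x": 0, "y": -0.05, "z": 0, "twist": 0, "grip": -1},
  {"x": 0, "y": -0.03, "z": 0, "twist": 0, "grip": -1},
])

```text
clock: 20.23
position: [0.4576, -0.3024, 0.2338]
eef_rot: [-1.572, -0.002, -0.005]
force: [0.5, -0.0, -0.7]
grip_width: 0.0855
```

```bash
python3 - <<'E'
from h import *
im=shot("wrist");SPOT[0]=(39,0)
carton(im,1,np.array([.493,-.303]),z=.048);carton(im,0,np.array([.436,-.176]),z=.048)
t=shot("top")
for k,n in((2,(.63,.275)),(3,(.464,.203))): carton(t,k,np.array(n))
plan(.64,0,.3,-.05,n=8);
E
```

```text
ring [([0.5284, -0.2947], 0.83, [326.0, 278.0])] label None
ring [] label None
ring [] label (array([0.59773688, 0.28100253]), 49.776832580566406, 37.17290115356445)
ring [([0.4953, 0.2148], 0.97, [253.0, 252.0])] label (array([0.43518057, 0.20417056]), 51.01645278930664, 36.416046142578125)
carton 3 xy [0.4609 0.2083] yaw 0.16 dist 0.06104479037160141 exp 0.06900724599634447
clock 20.525 n 8
{'x': 0.023, 'y': -0.009, 'z': 0.038, 'twist': 0.006}
{'x': 0.023, 'y': -0.009, 'z': 0.038, 'twist': 0.006}
{'x': 0.022, 'y': -0.009, 'z': 0.038, 'twist': 0.006}
{'x': 0.022, 'y': -0.009, 'z': 0.038, 'twist': 0.006}
{'x': 0.022, 'y': -0.009, 'z': 0.038, 'twist': 0.006}
{'x': 0.022, 'y': -0.009, 'z': 0.038, 'twist': 0.006}
{'x': 0.021, 'y': -0.009, 'z': 0.039, 'twist': 0.006}
{'x': 0.021, 'y': -0.009, 'z': 0.039, 'twist': 0.006}
```

Call:
send_rows([
  {"x": 0.023, "y": -0.012, "z": 0.038, "twist": 0.006, "grip": -1},
  {"x": 0.023, "y": -0.012, "z": 0.038, "twist": 0.006, "grip": -1},
  {"x": 0.022, "y": -0.012, "z": 0.038, "twist": 0.006, "grip": -1},
  {"x": 0.022, "y": -0.012, "z": 0.038, "twist": 0.006, "grip": -1},
  {"x": 0.022, "y": -0.012, "z": 0.038, "twist": 0.006, "grip": -1},
  {"x": 0.022, "y": 0, "z": 0.038, "twist": 0.006, "grip": -1},
  {"x": 0.021, "y": 0, "z": 0.039, "twist": 0.006, "grip": -1},
  {"x": 0.021, "y": 0, "z": 0.039, "twist": 0.006, "grip": -1},
])

```text
clock: 21.52
position: [0.6413, 0.0004, 0.2899]
eef_rot: [-1.571, 0.002, -0.053]
force: [0.2, -0.2, -0.7]
grip_width: 0.0858
```

```bash
python3 - <<'E'
from h import *
plan(.62,.278,.17,-.1,n=8);
E
```

```text
clock 21.525 n 8
{'x': -0.005, 'y': 0.015, 'z': 0.035, 'twist': 0.006}
{'x': -0.005, 'y': 0.015, 'z': 0.034, 'twist': 0.006}
{'x': -0.005, 'y': 0.015, 'z': 0.034, 'twist': 0.006}
{'x': -0.005, 'y': 0.015, 'z': 0.034, 'twist': 0.006}
{'x': -0.005, 'y': 0.015, 'z': 0.034, 'twist': 0.006}
{'x': -0.006, 'y': 0.015, 'z': 0.034, 'twist': 0.006}
{'x': -0.006, 'y': 0.015, 'z': 0.034, 'twist': 0.006}
{'x': -0.006, 'y': 0.015, 'z': 0.034, 'twist': 0.006}
```

Call:
send_rows([
  {"x": -0.005, "y": 0, "z": 0.035, "twist": 0.006, "grip": -1},
  {"x": -0.005, "y": 0, "z": 0.034, "twist": 0.006, "grip": -1},
  {"x": -0.005, "y": 0, "z": 0.034, "twist": 0.006, "grip": -1},
  {"x": -0.005, "y": 0.01, "z": 0.034, "twist": 0.006, "grip": -1},
  {"x": -0.005, "y": 0.02, "z": 0.034, "twist": 0.006, "grip": -1},
  {"x": -0.006, "y": 0.03, "z": 0.034, "twist": 0.006, "grip": -1},
  {"x": -0.006, "y": 0.03, "z": 0.034, "twist": 0.006, "grip": -1},
  {"x": -0.006, "y": 0.03, "z": 0.034, "twist": 0.006, "grip": -1},
  {"x": 0, "y": 0, "z": 0, "twist": 0, "grip": -1},
])

```text
clock: 22.65
position: [0.6154, 0.2773, 0.1674]
eef_rot: [-1.572, 0.006, -0.096]
force: [-0.7, -0.3, 1.3]
grip_width: 0.0851
```

```bash
python3 - <<'E'
from h import *
o,p,y=obs();print(p,y,np.round(o["joint_positions"],2))
im=shot("wrist");save(im,"w5")
r=carton(im,2,np.array([.627,.278]))
if r:
    q,a=r;plan(q[0]-.038*np.cos(a),q[1]-.038*np.sin(a),.008,a,n=6)
E
```

```text
[0.61537653 0.27733662 0.16741419] -0.09618174401426138 [ 0.02  0.6  -0.77  1.62  0.45  1.11  0.6 ]
ring [([0.6671, 0.2694], 0.9, [314.0, 289.0])] label (array([0.59641211, 0.2796564 ]), 36.319087982177734, 50.39284896850586)
carton 2 xy [0.6258 0.2792] yaw -0.02 dist 0.07139153905256695 exp 0.07256031973468695
clock 22.75 n 6
{'x': -0.005, 'y': 0.027, 'z': 0.0, 'twist': -0.013}
{'x': -0.005, 'y': 0.027, 'z': 0.0, 'twist': -0.013}
{'x': -0.005, 'y': 0.027, 'z': 0.001, 'twist': -0.013}
{'x': -0.005, 'y': 0.027, 'z': 0.001, 'twist': -0.013}
{'x': -0.005, 'y': 0.027, 'z': 0.001, 'twist': -0.013}
{'x': -0.005, 'y': 0.027, 'z': 0.001, 'twist': -0.013}
```

```bash
python3 - <<'E'
s=open('h.py').read()
s=s.replace("best=(ctr,a,b)","best=(ctr,a,b);ca,cb=np.array(cv2.boxPoints(cv2.minAreaRect((W*1000).astype(np.float32))))[[0,1]],0;B=cv2.boxPoints(cv2.minAreaRect((W*1000).astype(np.float32)));E=max(B[1]-B[0],B[2]-B[1],key=np.linalg.norm);print('label yaw',wrap(np.arctan2(E[1],E[0])))").replace("ca,cb=np.array(cv2.boxPoints(cv2.minAreaRect((W*1000).astype(np.float32))))[[0,1]],0;","")
open('h.py','w').write(s)
E
python3 - <<'E'
from h import *
im=shot("wrist");carton(im,2,np.array([.627,.278]))
E
```

```text
label yaw -0.030775309
ring [([0.6659, 0.2709], 0.62, [319.0, 283.0])] label (array([0.59634906, 0.27976202]), 36.236000061035156, 50.33699035644531)
carton 2 xy [0.6251 0.2799] yaw -0.002 dist 0.07013359851646796 exp 0.07256031973468695
```

Call:
send_rows([
  {"x": -0.014, "y": 0.02, "z": 0, "twist": 0, "grip": -1},
  {"x": -0.013, "y": 0.03, "z": 0, "twist": -0.065, "grip": -1},
  {"x": 0, "y": 0.04, "z": 0, "twist": 0, "grip": -1},
  {"x": 0, "y": 0.04, "z": 0, "twist": 0, "grip": -1},
  {"x": 0, "y": 0.027, "z": 0, "twist": 0, "grip": -1},
  {"x": 0, "y": 0, "z": 0, "twist": 0, "grip": -1},
  {"x": 0, "y": 0, "z": 0, "twist": 0, "grip": 1},
  {"x": 0, "y": 0, "z": 0, "twist": 0, "grip": 1},
  {"x": 0, "y": 0, "z": 0, "twist": 0, "grip": 1},
  {"x": 0, "y": 0, "z": 0, "twist": 0, "grip": 1},
])

```text
clock: 24.1
position: [0.5924, 0.2778, 0.0163]
eef_rot: [-1.57, -0.002, -0.036]
force: [-1.3, -2.0, 10.5]
grip_width: 0.0488
```

Call:
send_rows([
  {"x": 0, "y": 0, "z": 0, "twist": 0, "grip": -1},
  {"x": -0.003, "y": 0, "z": 0, "twist": 0, "grip": -1},
  {"x": 0, "y": 0.007, "z": 0, "twist": 0, "grip": -1},
  {"x": 0, "y": 0, "z": 0, "twist": 0, "grip": -1},
  {"x": 0, "y": 0, "z": 0, "twist": 0, "grip": 1},
  {"x": 0, "y": 0, "z": 0, "twist": 0, "grip": 1},
  {"x": 0, "y": 0, "z": 0, "twist": 0, "grip": 1},
  {"x": 0, "y": 0, "z": 0, "twist": 0, "grip": 1},
])

```text
clock: 25.1
position: [0.5886, 0.2777, 0.0077]
eef_rot: [-1.57, -0.0, -0.036]
force: [-0.7, -0.2, 5.6]
grip_width: 0.0497
```

Call:
send_rows([
  {"x": 0, "y": -0.03, "z": 0, "twist": 0, "grip": 1},
  {"x": 0, "y": -0.05, "z": 0, "twist": 0, "grip": 1},
  {"x": 0, "y": -0.05, "z": 0, "twist": 0, "grip": 1},
  {"x": 0, "y": -0.02, "z": 0, "twist": 0, "grip": 1},
])

```text
clock: 25.6
position: [0.5891, 0.278, 0.1602]
eef_rot: [-1.57, -0.003, -0.036]
force: [-0.0, -0.5, -0.3]
grip_width: 0.0491
```

```bash
python3 - <<'E'
from h import *
plan(.435,.017,.14,-.126,n=8);
E
```

```text
clock 25.6 n 8
{'x': -0.018, 'y': 0.003, 'z': -0.033, 'twist': 0.011}
{'x': -0.018, 'y': 0.003, 'z': -0.033, 'twist': 0.011}
{'x': -0.017, 'y': 0.003, 'z': -0.034, 'twist': 0.011}
{'x': -0.017, 'y': 0.003, 'z': -0.034, 'twist': 0.011}
{'x': -0.017, 'y': 0.003, 'z': -0.034, 'twist': 0.011}
{'x': -0.016, 'y': 0.003, 'z': -0.034, 'twist': 0.011}
{'x': -0.016, 'y': 0.003, 'z': -0.034, 'twist': 0.011}
{'x': -0.015, 'y': 0.003, 'z': -0.035, 'twist': 0.011}
```

Call:
send_rows([
  {"x": -0.028, "y": 0, "z": -0.028, "twist": 0.011, "grip": 1},
  {"x": -0.028, "y": 0, "z": -0.028, "twist": 0.011, "grip": 1},
  {"x": -0.026, "y": 0.003, "z": -0.031, "twist": 0.011, "grip": 1},
  {"x": -0.022, "y": 0.003, "z": -0.034, "twist": 0.011, "grip": 1},
  {"x": -0.014, "y": 0.003, "z": -0.036, "twist": 0.011, "grip": 1},
  {"x": -0.009, "y": 0.004, "z": -0.038, "twist": 0.011, "grip": 1},
  {"x": -0.004, "y": 0.004, "z": -0.038, "twist": 0.011, "grip": 1},
  {"x": -0.002, "y": 0.003, "z": -0.037, "twist": 0.011, "grip": 1},
  {"x": 0, "y": 0, "z": 0, "twist": 0, "grip": 1},
])

```text
clock: 26.72
position: [0.4337, 0.0135, 0.1366]
eef_rot: [-1.572, 0.002, -0.128]
force: [0.0, 0.3, -1.0]
grip_width: 0.0493
```

```bash
cat >> h.py <<'E'
def inhand(h):
    """carton's x of the tool from the label's near edge (-55), h = TCP above carton underside"""
    o,p,y=obs();im=shot("wrist");zc=p[2]-h+.04;c,s=np.cos(y),np.sin(y)
    hsv=cv2.cvtColor(im["pixels"],cv2.COLOR_RGB2HSV)
    m=((hsv[...,1]<40)&(hsv[...,2]>90))[:,300:340].mean(1);r=np.where(m>.8)[0];r=r[(r>290)&(r<420)]
    v=ray(im,(319,r[0]),zc)-p;X=-.055-(c*v[0]+s*v[1]);print("pose",p,y,"label rows",r[0],r[-1],"tool at carton x",X);return X
E
python3 - <<'E'
from h import *
X=inhand(.0077);o,p,y=obs()
tip=np.array([.573,.0065]);s=np.array([.042-X,-.009]);a=-.126
R=np.array([[np.cos(a),-np.sin(a)],[np.sin(a),np.cos(a)]])
g=tip-R@s;print("goal",g);d=R.T@(g-p[:2]);print("tool x,z",d,"dyaw",a-y)
E
```

```text
pose [0.43372934 0.01349218 0.136563  ] -0.12809769540012095 label rows 317 419 tool at carton x -0.03844808773579944
goal [0.49432067 0.02553831]
tool x,z [0.05821395 0.01783429] dyaw 0.0002736881848818262
```

Call:
send_rows([
  {"x": 0, "y": 0.03, "z": 0.009, "twist": 0, "grip": 1},
  {"x": 0, "y": 0.035, "z": 0.009, "twist": 0, "grip": 1},
  {"x": 0, "y": 0.03, "z": 0, "twist": 0, "grip": 1},
  {"x": 0, "y": 0.018, "z": 0, "twist": 0, "grip": 1},
  {"x": 0.014, "y": 0, "z": 0, "twist": 0, "grip": 1},
  {"x": 0.018, "y": 0, "z": 0, "twist": 0, "grip": 1},
  {"x": 0.018, "y": 0, "z": 0, "twist": 0, "grip": 1},
  {"x": 0.007, "y": 0, "z": 0, "twist": 0, "grip": 1},
  {"x": 0, "y": 0, "z": 0, "twist": 0, "grip": 1},
])

```text
clock: 27.9
position: [0.4944, 0.027, 0.0247]
eef_rot: [-1.57, -0.001, -0.124]
force: [-0.9, 0.6, -2.2]
grip_width: 0.0495
```

Call:
send_rows([
  {"x": 0.0, "y": 0.004, "z": -0.001, "twist": 0, "grip": 1},
  {"x": 0, "y": 0.003, "z": 0, "twist": 0, "grip": 1},
  {"x": 0, "y": 0, "z": 0, "twist": 0, "grip": 1},
])

```text
clock: 28.28
position: [0.493, 0.0259, 0.0176]
eef_rot: [-1.572, 0.0, -0.124]
force: [-5.7, -2.7, 15.2]
grip_width: 0.0494
```

```bash
python3 - <<'E'
from h import *
tipcheck("sc5")
E
```

```text
pose [0.4931 0.0259 0.0177] -0.124 F [-6.6 -2.6 14.9] tips [] rings [array([312.1, 252.1])]
ring-tip world mm [ 2.7 -2.2]
```

View pics/sc5.png

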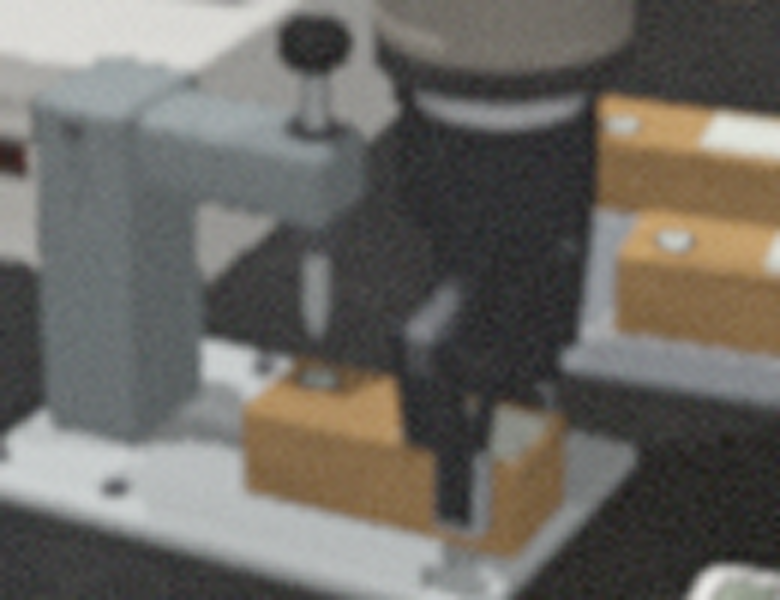

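Call:
send_rows([
  {"x": 0, "y": -0.001, "z": 0, "twist": 0, "grip": -1},
  {"x": 0, "y": 0, "z": 0, "twist": 0, "grip": -1},
  {"x": 0, "y": 0, "z": 0, "twist": 0, "grip": -1},
  {"x": 0, "y": -0.03, "z": 0, "twist": 0, "grip": -1},
  {"x": 0, "y": -0.05, "z": 0, "twist": 0, "grip": -1},
  {"x": 0, "y": -0.055, "z": 0, "twist": 0, "grip": 1},
  {"x": 0, "y": -0.055, "z": 0, "twist": 0, "grip": 1},
  {"x": 0, "y": -0.045, "z": 0, "twist": 0, "grip": 1},
  {"x": 0, "y": 0, "z": 0, "twist": 0, "grip": 1},
])

```text
clock: 29.55
position: [0.495, 0.0263, 0.2564]
eef_rot: [-1.571, -0.005, -0.124]
force: [-0.2, 0.8, -0.3]
grip_width: 0.012
```

```bash
python3 - <<'E'
from h import *
plan(.573,.0055,.225,None,n=3)
im=shot("wrist")
print([(d,ray(im,d["pixel"],.05)) for d in pinpoint("spot_1",im)][:3]);print([(d,ray(im,d["pixel"],.202)) for d in pinpoint("punch_top",im)][:1])
E
```

```text
clock 29.55 n 3
{'x': 0.027, 'y': 0.01, 'z': -0.004, 'twist': 0.0}
{'x': 0.027, 'y': 0.01, 'z': -0.004, 'twist': 0.0}
{'x': 0.027, 'y': 0.01, 'z': -0.004, 'twist': 0.0}
[({'pixel': [495.4, 186.8], 'conf': 0.95}, array([0.49991435, 0.19992849, 0.05      ])), ({'pixel': [310.7, 279.5], 'conf': 0.68}, array([0.57591852, 0.00868399, 0.05      ])), ({'pixel': [21.2, 270.8], 'conf': 0.63}, array([ 0.52801175, -0.29220148,  0.05      ]))]
[({'pixel': [301.5, 375.2], 'conf': 0.92}, array([0.57274435, 0.00575881, 0.202     ]))]
```

Call:
send_rows([
  {"x": 0.027, "y": 0.01, "z": -0.004, "twist": 0, "grip": 1},
  {"x": 0.027, "y": 0.01, "z": -0.004, "twist": 0, "grip": 1},
  {"x": 0.026, "y": 0.01, "z": -0.003, "twist": 0, "grip": 1},
  {"x": 0, "y": 0.015, "z": 0, "twist": 0, "grip": 1},
  {"x": 0, "y": 0.015, "z": 0, "twist": 0, "grip": 1},
  {"x": 0, "y": 0.008, "z": 0, "twist": 0, "grip": 1},
  {"x": 0, "y": 0.003, "z": 0, "twist": 0, "grip": 1},
  {"x": 0, "y": 0, "z": 0, "twist": 0, "grip": 1},
])

```text
clock: 30.7
position: [0.571, 0.0057, 0.1831]
eef_rot: [-1.571, -0.0, -0.123]
force: [-7.6, -0.7, 15.8]
grip_width: -0.0001
```

Call:
send_rows([
  {"x": 0, "y": 0, "z": 0, "twist": 0, "grip": 1},
  {"x": 0, "y": 0, "z": 0, "twist": 0, "grip": 1},
  {"x": 0, "y": 0, "z": 0, "twist": 0, "grip": 1},
  {"x": 0, "y": 0, "z": 0, "twist": 0, "grip": 1},
  {"x": 0, "y": 0, "z": 0, "twist": 0, "grip": 1},
  {"x": 0, "y": -0.02, "z": 0, "twist": 0, "grip": 1},
  {"x": 0, "y": -0.04, "z": 0, "twist": 0, "grip": 1},
  {"x": -0.026, "y": -0.02, "z": 0.003, "twist": 0, "grip": 1},
  {"x": -0.027, "y": 0, "z": 0.004, "twist": 0, "grip": -1},
  {"x": -0.026, "y": 0, "z": 0.003, "twist": 0, "grip": -1},
])

```text
clock: 31.95
position: [0.4933, 0.0254, 0.2632]
eef_rot: [-1.571, -0.001, -0.124]
force: [0.3, -0.9, 0.1]
grip_width: 0.036
```

```bash
python3 - <<'E'
from h import *
im=shot("wrist");carton(im,2,np.array([.532,.017]),z=.05)
plan(.494,.026,.02,-.124,n=6)
t=shot("top")
carton(t,3,np.array([.464,.203]))
s=shot("side");print([d for d in pinpoint("spot_1",s)],[d for d in pinpoint("punch_top",s)][:2])
E
```

```text
label yaw -0.10783303
ring [([0.5702, 0.0113], 0.83, [314.0, 274.0])] label (array([0.49978433, 0.02526309]), 35.697547912597656, 50.9068489074707)
carton 2 xy [0.5294 0.0232] yaw -0.072 dist 0.07184045949375667 exp 0.07256031973468695
clock 32.05 n 6
{'x': 0.0, 'y': 0.041, 'z': 0.0, 'twist': 0.0}
{'x': 0.0, 'y': 0.041, 'z': 0.0, 'twist': 0.0}
{'x': 0.0, 'y': 0.041, 'z': 0.0, 'twist': 0.0}
{'x': 0.0, 'y': 0.041, 'z': 0.0, 'twist': 0.0}
{'x': 0.0, 'y': 0.041, 'z': 0.0, 'twist': 0.0}
{'x': 0.0, 'y': 0.041, 'z': 0.0, 'twist': 0.0}
label yaw 0.047221422
ring [([0.456, 0.1909], 0.59, [261.0, 266.0]), ([0.5038, 0.2064], 0.58, [256.0, 249.0])] label (array([0.43518057, 0.20417056]), 51.01645278930664, 36.416046142578125)
carton 3 xy [0.465  0.2047] yaw 0.019 dist 0.06867485794055239 exp 0.06900724599634447
[{'pixel': [362.4, 208.7], 'conf': 0.95}, {'pixel': [313.1, 253.9], 'conf': 0.95}, {'pixel': [307.8, 301.4], 'conf': 0.76}] [{'pixel': [387.1, 245.1], 'conf': 0.71}, {'pixel': [312.2, 193.2], 'conf': 0.69}]
```

Call:
send_rows([
  {"x": 0, "y": 0.045, "z": 0, "twist": 0, "grip": -1},
  {"x": 0, "y": 0.05, "z": 0, "twist": 0, "grip": -1},
  {"x": 0, "y": 0.05, "z": 0, "twist": 0, "grip": -1},
  {"x": 0, "y": 0.05, "z": 0, "twist": 0, "grip": -1},
  {"x": 0, "y": 0.035, "z": 0, "twist": 0, "grip": -1},
  {"x": 0, "y": 0.014, "z": 0, "twist": 0, "grip": -1},
  {"x": 0, "y": 0, "z": 0, "twist": 0, "grip": -1},
  {"x": 0, "y": 0, "z": 0, "twist": 0, "grip": 1},
  {"x": 0, "y": 0, "z": 0, "twist": 0, "grip": 1},
  {"x": 0, "y": 0, "z": 0, "twist": 0, "grip": 1},
])

```text
clock: 33.55
position: [0.4953, 0.0249, 0.0198]
eef_rot: [-1.571, -0.002, -0.124]
force: [-3.7, -0.9, 16.3]
grip_width: 0.0492
```

Call:
send_rows([
  {"x": 0, "y": 0, "z": 0, "twist": 0, "grip": 1},
  {"x": 0, "y": -0.004, "z": 0, "twist": 0, "grip": 1},
  {"x": -0.02, "y": 0, "z": 0, "twist": 0, "grip": 1},
  {"x": -0.025, "y": 0, "z": 0, "twist": 0, "grip": 1},
  {"x": -0.02, "y": 0, "z": 0, "twist": 0, "grip": 1},
  {"x": 0, "y": -0.03, "z": 0, "twist": 0, "grip": 1},
  {"x": 0, "y": -0.05, "z": 0, "twist": 0, "grip": 1},
  {"x": 0, "y": -0.04, "z": 0, "twist": 0, "grip": 1},
])

```text
clock: 34.55
position: [0.4298, 0.0332, 0.1443]
eef_rot: [-1.571, -0.001, -0.124]
force: [1.6, -0.9, -1.1]
grip_width: 0.0495
```

```bash
python3 - <<'E'
from h import *
inhand(.0085)
plan(.42,-.229,.14,-1.576,n=10)
E
```

```text
pose [0.42981316 0.03318044 0.1442935 ] -0.1235188682981122 label rows 308 419 tool at carton x -0.03527749858329843
clock 34.6 n 10
{'x': 0.002, 'y': 0.001, 'z': -0.026, 'twist': 0.145}
{'x': 0.006, 'y': 0.001, 'z': -0.026, 'twist': 0.145}
{'x': 0.009, 'y': 0.001, 'z': -0.025, 'twist': 0.145}
{'x': 0.013, 'y': 0.001, 'z': -0.023, 'twist': 0.145}
{'x': 0.016, 'y': 0.001, 'z': -0.021, 'twist': 0.145}
{'x': 0.019, 'y': 0.001, 'z': -0.018, 'twist': 0.145}
{'x': 0.021, 'y': 0.001, 'z': -0.015, 'twist': 0.145}
{'x': 0.023, 'y': 0.001, 'z': -0.012, 'twist': 0.145}
{'x': 0.025, 'y': 0.001, 'z': -0.009, 'twist': 0.145}
{'x': 0.026, 'y': 0.001, 'z': -0.005, 'twist': 0.145}
```

Call:
send_rows([
  {"x": 0.002, "y": 0, "z": -0.026, "twist": 0.145, "grip": 1},
  {"x": 0.006, "y": 0, "z": -0.026, "twist": 0.145, "grip": 1},
  {"x": 0.009, "y": 0, "z": -0.025, "twist": 0.145, "grip": 1},
  {"x": 0.013, "y": 0, "z": -0.023, "twist": 0.145, "grip": 1},
  {"x": 0.016, "y": 0, "z": -0.021, "twist": 0.145, "grip": 1},
  {"x": 0.019, "y": 0, "z": -0.018, "twist": 0.145, "grip": 1},
  {"x": 0.021, "y": 0, "z": -0.015, "twist": 0.145, "grip": 1},
  {"x": 0.023, "y": 0, "z": -0.012, "twist": 0.145, "grip": 1},
  {"x": 0.025, "y": 0, "z": -0.009, "twist": 0.145, "grip": 1},
  {"x": 0.026, "y": 0, "z": -0.005, "twist": 0.145, "grip": 1},
])

```text
clock: 35.85
position: [0.4168, -0.2307, 0.1428]
eef_rot: [-1.57, -0.0, -1.579]
force: [1.1, -0.3, -1.9]
grip_width: 0.0495
```

```bash
python3 - <<'E'
from h import *
o,p,y=obs();print(p,y,np.round(o["joint_positions"],2))
plan(.3999,-.2317,.028,-1.576,n=5)
t=shot("top");SPOT[0]=(39,0)
carton(t,0,np.array([.43,-.176]),z=.048)
carton(t,1,np.array([.48,-.303]),z=.048)
E
```

```text
[ 0.41683219 -0.23067083  0.14277569] -1.5787015853584094 [ 0.82  0.25 -0.5   2.1   0.16  0.83  0.21]
clock 35.85 n 5
{'x': 0.0, 'y': 0.023, 'z': -0.003, 'twist': -0.001}
{'x': 0.0, 'y': 0.023, 'z': -0.003, 'twist': -0.001}
{'x': 0.0, 'y': 0.023, 'z': -0.003, 'twist': -0.001}
{'x': 0.0, 'y': 0.023, 'z': -0.003, 'twist': -0.001}
{'x': 0.0, 'y': 0.023, 'z': -0.003, 'twist': -0.001}
label yaw 0.0009036064
ring [] label (array([ 0.40656439, -0.1776862 ]), 50.590065002441406, 33.52217483520508)
ring [] label None
```

Call:
send_rows([
  {"x": 0.001, "y": 0.01, "z": -0.006, "twist": 0, "grip": 1},
  {"x": 0.001, "y": 0.025, "z": -0.006, "twist": 0, "grip": 1},
  {"x": 0, "y": 0.03, "z": -0.005, "twist": 0, "grip": 1},
  {"x": 0, "y": 0.03, "z": 0, "twist": 0, "grip": 1},
  {"x": 0, "y": 0.018, "z": 0, "twist": 0, "grip": 1},
  {"x": 0, "y": 0, "z": 0, "twist": 0, "grip": 1},
  {"x": 0, "y": 0, "z": 0, "twist": 0, "grip": 1},
])

```text
clock: 36.88
position: [0.4002, -0.2314, 0.0298]
eef_rot: [-1.57, 0.0, -1.573]
force: [0.6, 0.0, -1.4]
grip_width: 0.0491
```

Call:
send_rows([
  {"x": 0.001, "y": 0.006, "z": 0, "twist": 0.003, "grip": 1},
  {"x": 0, "y": 0.005, "z": 0, "twist": 0, "grip": 1},
  {"x": 0, "y": 0.002, "z": 0, "twist": 0, "grip": 1},
  {"x": 0, "y": 0, "z": 0, "twist": 0, "grip": 1},
])

```text
clock: 37.38
position: [0.4001, -0.233, 0.0177]
eef_rot: [-1.571, -0.002, -1.577]
force: [-11.8, 6.5, 45.2]
grip_width: 0.0495
```

Call:
send_rows([
  {"x": 0, "y": -0.003, "z": 0, "twist": 0, "grip": 1},
  {"x": 0, "y": 0, "z": 0, "twist": 0, "grip": -1},
  {"x": 0, "y": 0, "z": 0, "twist": 0, "grip": -1},
  {"x": 0, "y": 0, "z": 0, "twist": 0, "grip": -1},
  {"x": 0, "y": -0.03, "z": 0, "twist": 0, "grip": -1},
  {"x": 0, "y": -0.05, "z": 0, "twist": 0, "grip": -1},
  {"x": 0, "y": -0.05, "z": 0, "twist": 0, "grip": -1},
  {"x": 0, "y": -0.05, "z": 0, "twist": 0, "grip": -1},
  {"x": 0, "y": -0.03, "z": 0, "twist": 0, "grip": -1},
])

```text
clock: 38.5
position: [0.4004, -0.2329, 0.2317]
eef_rot: [-1.569, -0.001, -1.577]
force: [-0.7, -0.9, -1.4]
grip_width: 0.0855
```

```bash
python3 - <<'E'
from h import *
im=shot("wrist");save(im,"w6")
for k,n in ((2,(.4,-.26)),):
    carton(im,k,np.array(n),z=.048)
t=shot("top");carton(t,3,np.array([.464,.203]))
plan(.52,0,.3,-.7,n=8)
E
```

```text
label yaw -0.007180929
label yaw -1.5439479
ring [([0.3927, -0.3136], 0.97, [311.0, 288.0])] label (array([ 0.399452  , -0.23928496]), 36.33439636230469, 50.50559997558594)
carton 2 xy [ 0.4004 -0.2703] yaw -1.537 dist 0.07464307275483707 exp 0.07256031973468695
label yaw 0.047221422
ring [([0.5022, 0.2115], 0.6, [254.0, 249.0])] label (array([0.43518057, 0.20417056]), 51.01645278930664, 36.416046142578125)
carton 3 xy [0.4643 0.2069] yaw 0.094 dist 0.06745665683525341 exp 0.06900724599634447
clock 38.7 n 8
{'x': -0.029, 'y': -0.009, 'z': 0.015, 'twist': -0.11}
{'x': -0.027, 'y': -0.009, 'z': 0.018, 'twist': -0.11}
{'x': -0.025, 'y': -0.009, 'z': 0.021, 'twist': -0.11}
{'x': -0.023, 'y': -0.009, 'z': 0.023, 'twist': -0.11}
{'x': -0.02, 'y': -0.009, 'z': 0.026, 'twist': -0.11}
{'x': -0.017, 'y': -0.009, 'z': 0.028, 'twist': -0.11}
{'x': -0.014, 'y': -0.009, 'z': 0.03, 'twist': -0.11}
{'x': -0.011, 'y': -0.009, 'z': 0.031, 'twist': -0.11}
```

View pics/w6.png

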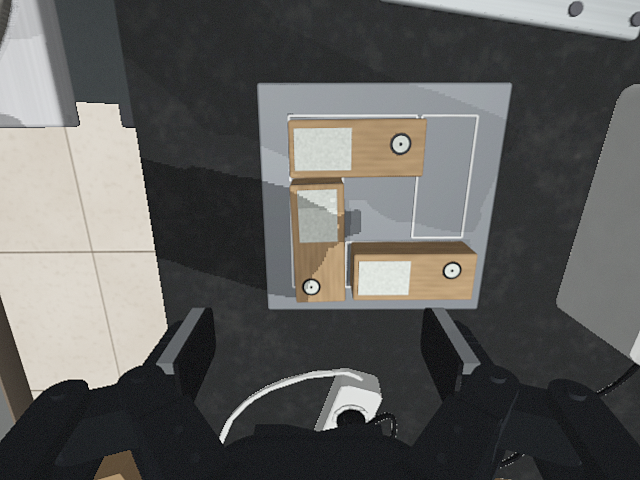

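Call:
send_rows([
  {"x": -0.029, "y": -0.012, "z": 0.015, "twist": -0.11, "grip": -1},
  {"x": -0.027, "y": -0.012, "z": 0.018, "twist": -0.11, "grip": -1},
  {"x": -0.025, "y": -0.012, "z": 0.021, "twist": -0.11, "grip": -1},
  {"x": -0.023, "y": -0.012, "z": 0.023, "twist": -0.11, "grip": -1},
  {"x": -0.02, "y": -0.012, "z": 0.026, "twist": -0.11, "grip": -1},
  {"x": -0.017, "y": 0, "z": 0.028, "twist": -0.11, "grip": -1},
  {"x": -0.014, "y": 0, "z": 0.03, "twist": -0.11, "grip": -1},
  {"x": -0.011, "y": 0, "z": 0.031, "twist": -0.11, "grip": -1},
])

```text
clock: 39.7
position: [0.5203, 0.0007, 0.2879]
eef_rot: [-1.572, 0.002, -0.693]
force: [0.1, -0.3, 0.3]
grip_width: 0.0852
```

```bash
python3 - <<'E'
from h import *
plan(.46,.205,.17,.03,n=7)
E
```

```text
clock 39.7 n 7
{'x': -0.025, 'y': 0.017, 'z': 0.017, 'twist': -0.103}
{'x': -0.023, 'y': 0.017, 'z': 0.019, 'twist': -0.103}
{'x': -0.021, 'y': 0.017, 'z': 0.022, 'twist': -0.103}
{'x': -0.019, 'y': 0.017, 'z': 0.024, 'twist': -0.103}
{'x': -0.016, 'y': 0.017, 'z': 0.026, 'twist': -0.103}
{'x': -0.014, 'y': 0.017, 'z': 0.027, 'twist': -0.103}
{'x': -0.011, 'y': 0.017, 'z': 0.028, 'twist': -0.103}
```

Call:
send_rows([
  {"x": -0.025, "y": 0, "z": 0.017, "twist": -0.103, "grip": -1},
  {"x": -0.023, "y": 0, "z": 0.019, "twist": -0.103, "grip": -1},
  {"x": -0.021, "y": 0.01, "z": 0.022, "twist": -0.103, "grip": -1},
  {"x": -0.019, "y": 0.02, "z": 0.024, "twist": -0.103, "grip": -1},
  {"x": -0.016, "y": 0.03, "z": 0.026, "twist": -0.103, "grip": -1},
  {"x": -0.014, "y": 0.03, "z": 0.027, "twist": -0.103, "grip": -1},
  {"x": -0.011, "y": 0.028, "z": 0.028, "twist": -0.103, "grip": -1},
  {"x": 0, "y": 0, "z": 0, "twist": 0, "grip": -1},
])

```text
clock: 40.7
position: [0.4586, 0.2055, 0.1686]
eef_rot: [-1.57, 0.005, 0.031]
force: [0.2, -0.2, 1.3]
grip_width: 0.0853
```

```bash
python3 - <<'E'
from h import *
o,p,y=obs();print(p,y)
im=shot("wrist");carton(im,3,np.array([.464,.203]))
E
```

```text
[0.45864213 0.20546726 0.16862394] 0.030741391779089855
label yaw 0.007180929
ring [([0.5037, 0.2055], 0.65, [316.0, 281.0])] label (array([0.43334811, 0.20273473]), 50.29697036743164, 36.184288024902344)
carton 3 xy [0.4641 0.2035] yaw 0.025 dist 0.07045459032699657 exp 0.06900724599634447
```

Call:
send_rows([
  {"x": -0.012, "y": 0.02, "z": -0.002, "twist": 0.02, "grip": -1},
  {"x": -0.012, "y": 0.03, "z": 0, "twist": 0, "grip": -1},
  {"x": -0.012, "y": 0.04, "z": 0, "twist": 0, "grip": -1},
  {"x": 0, "y": 0.04, "z": 0, "twist": 0, "grip": -1},
  {"x": 0, "y": 0.025, "z": 0, "twist": 0, "grip": -1},
  {"x": 0, "y": 0.008, "z": 0, "twist": 0, "grip": -1},
  {"x": 0, "y": 0, "z": 0, "twist": 0, "grip": -1},
])

```text
clock: 41.68
position: [0.4258, 0.2009, 0.0087]
eef_rot: [-1.571, -0.0, 0.003]
force: [-0.1, -0.6, 0.7]
grip_width: 0.0855
```

Call:
send_rows([
  {"x": 0, "y": 0, "z": 0, "twist": 0, "grip": 1},
  {"x": 0, "y": 0, "z": 0, "twist": 0, "grip": 1},
  {"x": 0, "y": 0, "z": 0, "twist": 0, "grip": 1},
  {"x": 0, "y": 0, "z": 0, "twist": 0, "grip": 1},
  {"x": 0, "y": -0.03, "z": 0, "twist": 0, "grip": 1},
  {"x": 0, "y": -0.05, "z": 0, "twist": 0, "grip": 1},
  {"x": 0, "y": -0.045, "z": 0, "twist": 0, "grip": 1},
])

```text
clock: 42.55
position: [0.4251, 0.2012, 0.1351]
eef_rot: [-1.571, -0.0, 0.004]
force: [1.2, -0.7, -1.2]
grip_width: 0.0491
```

```bash
python3 - <<'E'
from h import *
plan(.433,.016,.137,-.126,n=6)
E
```

```text
clock 42.55 n 6
{'x': 0.001, 'y': -0.0, 'z': -0.031, 'twist': 0.022}
{'x': 0.002, 'y': -0.0, 'z': -0.031, 'twist': 0.022}
{'x': 0.003, 'y': -0.0, 'z': -0.031, 'twist': 0.022}
{'x': 0.003, 'y': -0.0, 'z': -0.031, 'twist': 0.022}
{'x': 0.004, 'y': -0.0, 'z': -0.031, 'twist': 0.022}
{'x': 0.005, 'y': -0.0, 'z': -0.031, 'twist': 0.022}
```

Call:
send_rows([
  {"x": 0.001, "y": 0, "z": -0.031, "twist": 0.022, "grip": 1},
  {"x": 0.002, "y": 0, "z": -0.031, "twist": 0.022, "grip": 1},
  {"x": 0.003, "y": 0, "z": -0.031, "twist": 0.022, "grip": 1},
  {"x": 0.003, "y": 0, "z": -0.031, "twist": 0.022, "grip": 1},
  {"x": 0.004, "y": 0, "z": -0.031, "twist": 0.022, "grip": 1},
  {"x": 0.005, "y": 0, "z": -0.031, "twist": 0.022, "grip": 1},
  {"x": 0, "y": 0, "z": 0, "twist": 0, "grip": 1},
])

```text
clock: 43.42
position: [0.4338, 0.0121, 0.1335]
eef_rot: [-1.572, -0.0, -0.132]
force: [-1.3, -0.8, -2.1]
grip_width: 0.0493
```

```bash
python3 - <<'E'
from h import *
X=inhand(.0087);o,p,y=obs();X=-.038
tip=np.array([.573,.0065]);s=np.array([.039-X,.001]);a=-.126
R=np.array([[np.cos(a),-np.sin(a)],[np.sin(a),np.cos(a)]])
g=tip-R@s;print("goal",g);d=R.T@(g-p[:2]);print("tool x,z",d,"dyaw",a-y)
E
```

```text
pose [0.43375906 0.01208778 0.13351516] -0.1317007125492129 label rows 312 419 tool at carton x -0.03698360445039718
goal [0.49648475 0.01518428]
tool x,z [0.06192389 0.00953991] dyaw 0.0038332518870575205
```

Call:
send_rows([
  {"x": 0, "y": 0.03, "z": 0.005, "twist": -0.005, "grip": 1},
  {"x": 0, "y": 0.035, "z": 0.005, "twist": 0, "grip": 1},
  {"x": 0, "y": 0.03, "z": 0, "twist": 0, "grip": 1},
  {"x": 0, "y": 0.016, "z": 0, "twist": 0, "grip": 1},
  {"x": 0.014, "y": 0, "z": 0, "twist": 0, "grip": 1},
  {"x": 0.018, "y": 0, "z": 0, "twist": 0, "grip": 1},
  {"x": 0.018, "y": 0, "z": 0, "twist": 0, "grip": 1},
  {"x": 0.012, "y": 0, "z": 0, "twist": 0, "grip": 1},
  {"x": 0, "y": 0, "z": 0, "twist": 0, "grip": 1},
])

```text
clock: 44.6
position: [0.4977, 0.0168, 0.0228]
eef_rot: [-1.57, -0.001, -0.123]
force: [-0.3, 0.4, -0.7]
grip_width: 0.0489
```

Call:
send_rows([
  {"x": 0.0, "y": 0.003, "z": -0.001, "twist": 0, "grip": 1},
  {"x": 0, "y": 0.002, "z": 0, "twist": 0, "grip": 1},
  {"x": 0, "y": 0, "z": 0, "twist": 0, "grip": 1},
])

```text
clock: 44.98
position: [0.4964, 0.0157, 0.019]
eef_rot: [-1.573, -0.001, -0.122]
force: [-15.7, -4.2, 48.7]
grip_width: 0.0494
```

```bash
python3 - <<'E'
from h import *
tipcheck("sc6")
E
```

```text
pose [0.4964 0.0157 0.019 ] -0.122 F [-15.7  -3.1  49.3] tips [array([313.8, 245.9])] rings [array([310.9, 249.7])]
ring-tip world mm [ 12.1 -11.7]
ring-tip world mm [ 10.  -13.1]
```

View pics/sc6.png

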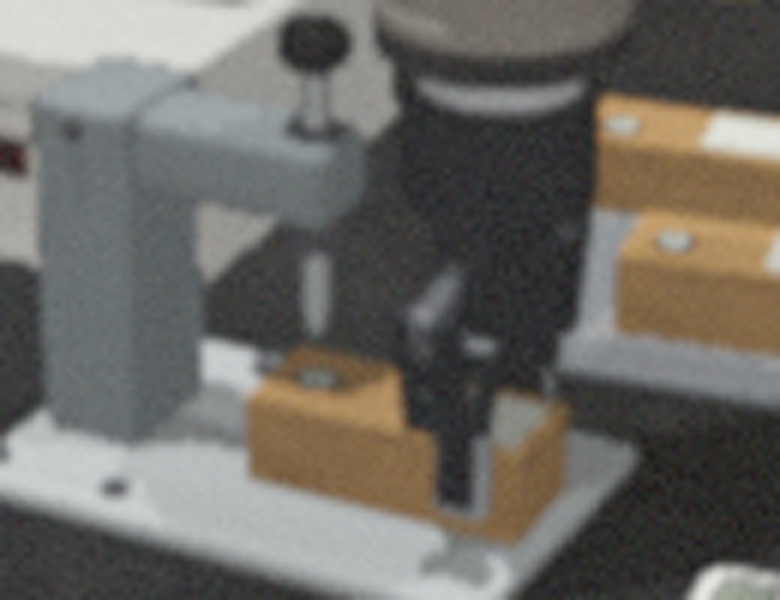

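Call:
send_rows([
  {"x": 0, "y": -0.003, "z": 0, "twist": 0, "grip": 1},
  {"x": 0, "y": 0, "z": 0, "twist": 0, "grip": -1},
  {"x": 0, "y": 0, "z": 0, "twist": 0, "grip": -1},
  {"x": 0, "y": 0, "z": 0, "twist": 0, "grip": -1},
  {"x": 0, "y": -0.03, "z": 0, "twist": 0, "grip": -1},
  {"x": 0, "y": -0.05, "z": 0, "twist": 0, "grip": -1},
  {"x": 0, "y": -0.055, "z": 0, "twist": 0, "grip": 1},
  {"x": 0, "y": -0.055, "z": 0, "twist": 0, "grip": 1},
  {"x": 0, "y": -0.045, "z": 0, "twist": 0, "grip": 1},
  {"x": 0, "y": 0, "z": 0, "twist": 0, "grip": 1},
])

```text
clock: 46.38
position: [0.498, 0.0157, 0.2583]
eef_rot: [-1.571, -0.005, -0.123]
force: [0.2, 0.5, 0.1]
grip_width: 0.0124
```

```bash
python3 - <<'E'
from h import *
plan(.573,.0055,.225,None,n=3)
im=shot("wrist");carton(im,3,np.array([.535,.012]),z=.05)
print([(d,ray(im,d["pixel"],.202)) for d in pinpoint("punch_top",im)][:1])
E
```

```text
clock 46.375 n 3
{'x': 0.025, 'y': 0.011, 'z': -0.0, 'twist': 0.0}
{'x': 0.025, 'y': 0.011, 'z': -0.0, 'twist': 0.0}
{'x': 0.025, 'y': 0.011, 'z': -0.0, 'twist': 0.0}
label yaw -0.11157799
ring [([0.5723, 0.0104], 0.97, [321.0, 272.0])] label (array([0.5030116 , 0.01464005]), 35.64751052856445, 50.229827880859375)
carton 3 xy [0.5331 0.0123] yaw -0.076 dist 0.06944483667765874 exp 0.06900724599634447
[({'pixel': [317.1, 366.2], 'conf': 0.97}, array([0.57136097, 0.00623625, 0.202     ]))]
```

Call:
send_rows([
  {"x": 0.025, "y": 0.011, "z": 0, "twist": 0, "grip": 1},
  {"x": 0.025, "y": 0.011, "z": 0, "twist": 0, "grip": 1},
  {"x": 0.025, "y": 0.011, "z": 0, "twist": 0, "grip": 1},
  {"x": 0, "y": 0.015, "z": 0, "twist": 0, "grip": 1},
  {"x": 0, "y": 0.015, "z": 0, "twist": 0, "grip": 1},
  {"x": 0, "y": 0.008, "z": 0, "twist": 0, "grip": 1},
  {"x": 0, "y": 0.002, "z": 0, "twist": 0, "grip": 1},
  {"x": 0, "y": 0, "z": 0, "twist": 0, "grip": 1},
])

```text
clock: 47.52
position: [0.5704, 0.0067, 0.183]
eef_rot: [-1.571, -0.0, -0.122]
force: [-6.6, 0.6, 16.5]
grip_width: 0.0
```

Call:
send_rows([
  {"x": 0, "y": 0, "z": 0, "twist": 0, "grip": 1},
  {"x": 0, "y": 0, "z": 0, "twist": 0, "grip": 1},
  {"x": 0, "y": 0, "z": 0, "twist": 0, "grip": 1},
  {"x": 0, "y": 0, "z": 0, "twist": 0, "grip": 1},
  {"x": 0, "y": 0, "z": 0, "twist": 0, "grip": 1},
  {"x": 0, "y": -0.02, "z": 0, "twist": 0, "grip": 1},
  {"x": 0, "y": -0.04, "z": 0, "twist": 0, "grip": 1},
  {"x": -0.025, "y": -0.02, "z": 0, "twist": 0, "grip": 1},
  {"x": -0.025, "y": 0, "z": 0, "twist": 0, "grip": -1},
  {"x": -0.025, "y": 0, "z": 0, "twist": 0, "grip": -1},
])

```text
clock: 48.78
position: [0.4955, 0.0157, 0.2631]
eef_rot: [-1.572, -0.0, -0.123]
force: [0.1, -0.5, -0.8]
grip_width: 0.0357
```

Call:
send_rows([
  {"x": 0.001, "y": 0.045, "z": 0, "twist": 0, "grip": -1},
  {"x": 0, "y": 0.05, "z": 0, "twist": 0, "grip": -1},
  {"x": 0, "y": 0.05, "z": 0, "twist": 0, "grip": -1},
  {"x": 0, "y": 0.05, "z": 0, "twist": 0, "grip": -1},
  {"x": 0, "y": 0.034, "z": 0, "twist": 0, "grip": -1},
  {"x": 0, "y": 0.012, "z": 0, "twist": 0, "grip": -1},
  {"x": 0, "y": 0, "z": 0, "twist": 0, "grip": -1},
  {"x": 0, "y": 0, "z": 0, "twist": 0, "grip": 1},
  {"x": 0, "y": 0, "z": 0, "twist": 0, "grip": 1},
  {"x": 0, "y": 0, "z": 0, "twist": 0, "grip": 1},
])

```text
clock: 50.02
position: [0.4983, 0.0153, 0.0227]
eef_rot: [-1.571, -0.002, -0.123]
force: [-3.8, -1.5, 16.8]
grip_width: 0.049
```

Call:
send_rows([
  {"x": 0, "y": -0.003, "z": 0, "twist": 0, "grip": 1},
  {"x": -0.015, "y": 0, "z": 0, "twist": 0, "grip": 1},
  {"x": -0.02, "y": 0, "z": 0, "twist": 0, "grip": 1},
  {"x": -0.015, "y": 0, "z": 0, "twist": 0, "grip": 1},
  {"x": 0, "y": 0, "z": 0, "twist": 0, "grip": 1},
  {"x": 0, "y": 0, "z": 0, "twist": 0, "grip": 1},
])

```text
clock: 50.78
position: [0.4484, 0.0216, 0.0245]
eef_rot: [-1.571, -0.001, -0.123]
force: [0.6, -0.3, -1.1]
grip_width: 0.0493
```

Call:
send_rows([
  {"x": 0, "y": 0.002, "z": 0, "twist": 0, "grip": 1},
  {"x": 0, "y": 0, "z": 0, "twist": 0, "grip": -1},
  {"x": 0, "y": 0, "z": 0, "twist": 0, "grip": -1},
  {"x": 0, "y": 0, "z": 0, "twist": 0, "grip": -1},
  {"x": 0.016, "y": 0, "z": 0, "twist": 0, "grip": -1},
  {"x": 0.018, "y": 0, "z": 0, "twist": 0, "grip": -1},
  {"x": 0.015, "y": 0.002, "z": 0, "twist": 0, "grip": -1},
  {"x": 0, "y": 0, "z": 0, "twist": 0, "grip": -1},
  {"x": 0, "y": 0, "z": 0, "twist": 0, "grip": -1},
])

```text
clock: 51.9
position: [0.4961, 0.0157, 0.0201]
eef_rot: [-1.571, 0.001, -0.123]
force: [-0.8, 0.9, 0.0]
grip_width: 0.0855
```

Call:
send_rows([
  {"x": 0, "y": 0, "z": 0, "twist": 0, "grip": 1},
  {"x": 0, "y": 0, "z": 0, "twist": 0, "grip": 1},
  {"x": 0, "y": 0, "z": 0, "twist": 0, "grip": 1},
  {"x": 0, "y": 0, "z": 0, "twist": 0, "grip": 1},
])

```text
clock: 52.4
position: [0.4963, 0.0156, 0.0206]
eef_rot: [-1.571, -0.0, -0.123]
force: [-3.8, -0.4, 8.3]
grip_width: 0.0489
```

Call:
send_rows([
  {"x": 0, "y": -0.003, "z": 0, "twist": 0, "grip": 1},
  {"x": -0.015, "y": 0, "z": 0, "twist": 0, "grip": 1},
  {"x": -0.025, "y": 0, "z": 0, "twist": 0, "grip": 1},
  {"x": -0.015, "y": -0.02, "z": 0, "twist": 0, "grip": 1},
  {"x": 0, "y": -0.05, "z": 0, "twist": 0, "grip": 1},
  {"x": 0, "y": -0.05, "z": 0, "twist": 0, "grip": 1},
])

```text
clock: 53.15
position: [0.4403, 0.0226, 0.1441]
eef_rot: [-1.571, 0.002, -0.122]
force: [1.0, -1.5, -0.7]
grip_width: 0.0493
```

```bash
python3 - <<'E'
from h import *
o,p,y=obs();im=shot("wrist");zc=p[2]-.0106+.04;c,s=np.cos(y),np.sin(y)
hsv=cv2.cvtColor(im["pixels"],cv2.COLOR_RGB2HSV)
m=((hsv[...,1]<40)&(hsv[...,2]>90))[:,300:340].mean(1);r=np.where(m>.8)[0]
print(r.min(),r.max(),np.where(np.diff(r)>1)[0],[ -.055-((lambda v:c*v[0]+s*v[1])(ray(im,(319,q),zc)-p)) for q in r[np.r_[True,np.diff(r)>1]]])
plan(.529,-.195,.14,-1.576,n=10)
E
```

```text
148 415 [  0 144 148] [np.float64(0.018547237342521762), np.float64(0.013110742518376357), np.float64(-0.07838300505208112), np.float64(-0.08329524650525053)]
clock 53.2 n 10
{'x': 0.011, 'y': 0.001, 'z': -0.021, 'twist': 0.145}
{'x': 0.014, 'y': 0.001, 'z': -0.019, 'twist': 0.145}
{'x': 0.017, 'y': 0.001, 'z': -0.017, 'twist': 0.145}
{'x': 0.019, 'y': 0.001, 'z': -0.014, 'twist': 0.145}
{'x': 0.021, 'y': 0.001, 'z': -0.011, 'twist': 0.145}
{'x': 0.022, 'y': 0.001, 'z': -0.008, 'twist': 0.145}
{'x': 0.023, 'y': 0.001, 'z': -0.005, 'twist': 0.145}
{'x': 0.023, 'y': 0.001, 'z': -0.001, 'twist': 0.145}
{'x': 0.023, 'y': 0.001, 'z': 0.002, 'twist': 0.145}
{'x': 0.023, 'y': 0.001, 'z': 0.005, 'twist': 0.145}
```

Call:
send_rows([
  {"x": 0.011, "y": 0, "z": -0.023, "twist": 0.145, "grip": 1},
  {"x": 0.014, "y": 0, "z": -0.021, "twist": 0.145, "grip": 1},
  {"x": 0.017, "y": 0, "z": -0.019, "twist": 0.145, "grip": 1},
  {"x": 0.021, "y": 0, "z": -0.016, "twist": 0.145, "grip": 1},
  {"x": 0.023, "y": 0, "z": -0.012, "twist": 0.145, "grip": 1},
  {"x": 0.025, "y": 0, "z": -0.008, "twist": 0.145, "grip": 1},
  {"x": 0.026, "y": 0, "z": -0.005, "twist": 0.145, "grip": 1},
  {"x": 0.027, "y": 0, "z": -0.001, "twist": 0.145, "grip": 1},
  {"x": 0.027, "y": 0, "z": 0.003, "twist": 0.145, "grip": 1},
  {"x": 0.026, "y": 0, "z": 0.006, "twist": 0.145, "grip": 1},
])

```text
clock: 54.45
position: [0.5356, -0.2224, 0.1429]
eef_rot: [-1.571, 0.0, -1.578]
force: [-0.5, 0.2, -1.6]
grip_width: 0.0492
```

```bash
python3 - <<'E'
from h import *
o,p,y=obs();print(p,y)
plan(.5281,-.2228,.03,-1.576,n=5)
im=shot("wrist");SPOT[0]=(39,0)
save(im,"w7")
carton(im,0,np.array([.42,-.176]),z=.048)
t=shot("top");carton(t,3,np.array([.51,-.21]),z=p[2]-.0106+.04)
E
```

```text
[ 0.53557613 -0.22241665  0.14293997] -1.5776312403466952
clock 54.45 n 5
{'x': 0.0, 'y': 0.023, 'z': -0.001, 'twist': -0.0}
{'x': 0.0, 'y': 0.023, 'z': -0.001, 'twist': -0.0}
{'x': 0.0, 'y': 0.023, 'z': -0.001, 'twist': -0.0}
{'x': 0.0, 'y': 0.023, 'z': -0.001, 'twist': -0.0}
{'x': 0.0, 'y': 0.023, 'z': -0.001, 'twist': -0.0}
label yaw -1.5496396
label yaw -0.004366994
ring [] label (array([ 0.40484122, -0.17851628]), 36.203243255615234, 50.84596252441406)
label yaw 0.028698087
label yaw -1.5413007
ring [([0.5083, -0.2683], 0.66, [436.0, 245.0])] label (array([ 0.5384165 , -0.18111732]), 33.805397033691406, 47.24463653564453)
carton 3 xy [ 0.5244 -0.2203] yaw -1.918 dist 0.09221415077694149 exp 0.06900724599634447
```

View pics/w7.png

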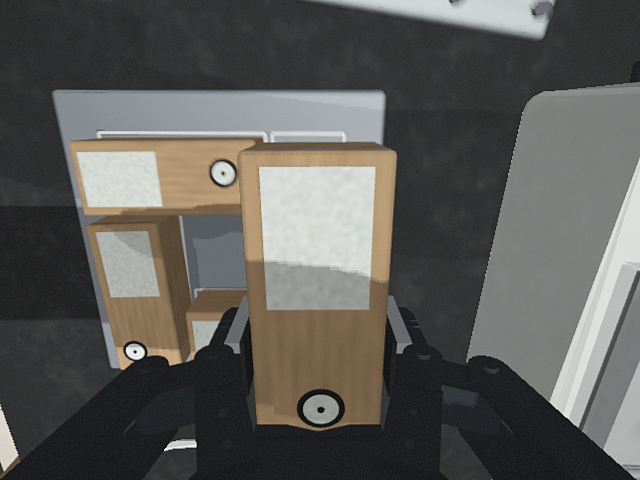

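```bash
python3 - <<'E'
from h import *
o,p,y=obs();im=shot("wrist")
for q in((271,134),(345,134),(98,133),(54,92),(384,92)): print(q,ray(im,q,.008))
v=ray(im,(318,238),p[2]-.0106+.04)-p;print("label centre rel",v)
E
```

```text
(271, 134) [ 0.50002938 -0.15160656  0.008     ]
(345, 134) [ 0.55471255 -0.15166919  0.008     ]
(98, 133) [ 0.37224775 -0.1507495   0.008     ]
(54, 92) [ 0.34628616 -0.12257777  0.008     ]
(384, 92) [ 0.58188071 -0.12287073  0.008     ]
label centre rel [-0.00065133  0.04400343  0.0294    ]
```

Call:
send_rows([
  {"x": 0.001, "y": 0.01, "z": -0.004, "twist": 0, "grip": 1},
  {"x": 0, "y": 0.025, "z": -0.004, "twist": 0, "grip": 1},
  {"x": 0, "y": 0.03, "z": 0, "twist": 0, "grip": 1},
  {"x": 0, "y": 0.03, "z": 0, "twist": 0, "grip": 1},
  {"x": 0, "y": 0.018, "z": 0, "twist": 0, "grip": 1},
  {"x": 0, "y": 0, "z": 0, "twist": 0, "grip": 1},
  {"x": 0, "y": 0, "z": 0, "twist": 0, "grip": 1},
])

```text
clock: 55.58
position: [0.5288, -0.2231, 0.0312]
eef_rot: [-1.57, -0.0, -1.573]
force: [0.7, 0.4, -0.4]
grip_width: 0.0492
```

Call:
send_rows([
  {"x": 0.0, "y": 0.005, "z": -0.001, "twist": 0.003, "grip": 1},
  {"x": 0, "y": 0.005, "z": 0, "twist": 0, "grip": 1},
  {"x": 0, "y": 0.002, "z": 0, "twist": 0, "grip": 1},
  {"x": 0, "y": 0, "z": 0, "twist": 0, "grip": 1},
])

```text
clock: 56.08
position: [0.5271, -0.2231, 0.0187]
eef_rot: [-1.571, -0.0, -1.576]
force: [-3.9, 0.4, 8.1]
grip_width: 0.049
```

Contact at the expected height; release, rise and check.

Call:
send_rows([
  {"x": 0, "y": 0, "z": 0, "twist": 0, "grip": -1},
  {"x": 0, "y": 0, "z": 0, "twist": 0, "grip": -1},
  {"x": 0, "y": 0, "z": 0, "twist": 0, "grip": -1},
  {"x": 0, "y": -0.02, "z": 0, "twist": 0, "grip": -1},
  {"x": 0, "y": -0.04, "z": 0, "twist": 0, "grip": -1},
  {"x": 0, "y": -0.05, "z": 0, "twist": 0, "grip": -1},
  {"x": 0, "y": -0.05, "z": 0, "twist": 0, "grip": -1},
  {"x": 0, "y": -0.05, "z": 0, "twist": 0, "grip": -1},
  {"x": -0.04, "y": -0.04, "z": 0, "twist": 0, "grip": -1},
  {"x": -0.04, "y": 0, "z": 0, "twist": 0, "grip": -1},
])

```text
clock: 57.32
position: [0.5288, -0.1421, 0.2729]
eef_rot: [-1.565, -0.002, -1.576]
force: [0.2, -0.2, 0.1]
grip_width: 0.0856
```

```bash
python3 - <<'E'
from h import *
im=shot("wrist");t=shot("top");s=shot("side")
print([d for d in pinpoint("punch_top",s)][:2])
a=im["pixels"][:400,:,::-1];a=cv2.resize(a,(480,300))
b=cv2.resize(t["pixels"][150:330,170:470,::-1],(480,288))
c=cv2.resize(s["pixels"][170:390,200:440,::-1],(320,293))
A=np.vstack([a,b]);C=cv2.copyMakeBorder(c,0,A.shape[0]-293,0,0,cv2.BORDER_CONSTANT)
cv2.imwrite("pics/final.png",np.hstack([A,C]))
for n in((.528,-.18),(.523,-.30),(.4,-.24),(.405,-.178)): carton(im,1,np.array(n),z=.048,r=.05)
E
```

```text
[{'pixel': [311.8, 191.9], 'conf': 0.53}]
label yaw 1.5634257
ring [([0.5223, -0.1984], 0.4, [312.0, 250.0])] label (array([ 0.52607013, -0.17896626]), 51.66423416137695, 36.49068069458008)
carton 1 xy [ 0.5213 -0.1846] yaw -1.882 dist 0.019743852766972166 exp 0.06648308055437865
ring [([0.5293, -0.2962], 0.56, [319.0, 329.0])] label None
label yaw -1.5423903
ring [] label (array([ 0.39945908, -0.23731355]), 36.45295333862305, 51.86304473876953)
label yaw 0.0017899275
ring [] label (array([ 0.40404437, -0.17623604]), 50.22817611694336, 37.029998779296875)
```

View pics/final.png

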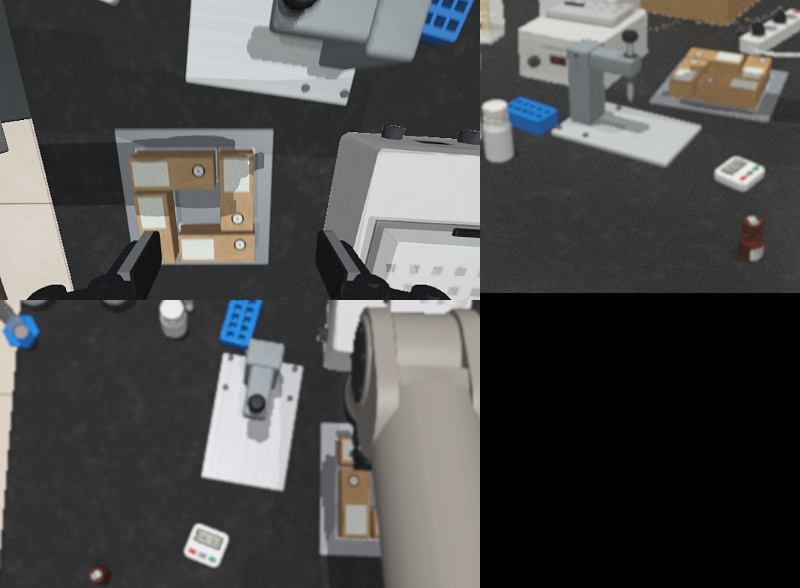

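```bash
python3 - <<'E'
from h import *
t=shot("top")
def timer(px,tag):
    hsv=cv2.cvtColor(px,cv2.COLOR_RGB2HSV)
    m=(hsv[...,2]>150).astype(np.uint8);m[:, :285]=0;m[:,325:]=0;m[:275]=0;m[335:]=0
    cs,_=cv2.findContours(m,cv2.RETR_EXTERNAL,cv2.CHAIN_APPROX_NONE);c=max(cs,key=cv2.contourArea)
    W=np.array([ray(t,q[0],.019)[:2] for q in c],np.float32)*1000
    r=cv2.minAreaRect(W);B=cv2.boxPoints(r);E=[np.degrees(np.arctan2(*(B[i+1]-B[i])[::-1]))%90 for i in(0,)]
    print(tag,r,E);print(np.round(B))
timer(cv2.imread("pics/top0.png")[:,:,::-1].copy(),"start");timer(t["pixels"],"now")
for k,X in(("brown_vial",(.35,.3)),("pe_bottle",(.75,.15))): print(k,[ (np.round(d["pixel"]),d["conf"]) for d in pinpoint(k,t)][:2])
o,p,y=obs();print(np.round(o["joint_positions"],2),o["clock"])
E
```

```text
start ((374.3175354003906, 72.16670227050781), (66.78488159179688, 62.574684143066406), 87.26039123535156) [np.float32(87.2604)]
[[341.  40.]
 [404.  37.]
 [407. 104.]
 [345. 107.]]
now ((356.0791931152344, 81.24807739257812), (66.68995666503906, 62.71242141723633), 69.98379516601562) [np.float32(69.983795)]
[[315.  61.]
 [374.  39.]
 [397. 102.]
 [338. 123.]]
brown_vial [(array([402., 247.]), 0.28)]
pe_bottle [(array([279., 165.]), 0.84)]
[ 0.67  0.24 -0.61  1.82  0.15  1.13  0.01] 57.875
```

```bash
python3 - <<'E'
from h import *
plan(.425,.058,.24,-.356,n=9)
E
```

```text
clock 57.875 n 9
{'x': -0.022, 'y': 0.003, 'z': -0.012, 'twist': -0.136}
{'x': -0.024, 'y': 0.003, 'z': -0.008, 'twist': -0.136}
{'x': -0.025, 'y': 0.003, 'z': -0.005, 'twist': -0.136}
{'x': -0.025, 'y': 0.003, 'z': -0.002, 'twist': -0.136}
{'x': -0.025, 'y': 0.003, 'z': 0.002, 'twist': -0.136}
{'x': -0.025, 'y': 0.003, 'z': 0.005, 'twist': -0.136}
{'x': -0.024, 'y': 0.003, 'z': 0.008, 'twist': -0.136}
{'x': -0.022, 'y': 0.003, 'z': 0.011, 'twist': -0.136}
{'x': -0.021, 'y': 0.003, 'z': 0.014, 'twist': -0.136}
```

Call:
send_rows([
  {"x": -0.022, "y": 0, "z": -0.012, "twist": -0.136, "grip": -1},
  {"x": -0.024, "y": 0, "z": -0.008, "twist": -0.136, "grip": -1},
  {"x": -0.025, "y": 0.003, "z": -0.005, "twist": -0.136, "grip": -1},
  {"x": -0.025, "y": 0.003, "z": -0.002, "twist": -0.136, "grip": -1},
  {"x": -0.025, "y": 0.003, "z": 0.002, "twist": -0.136, "grip": -1},
  {"x": -0.025, "y": 0.003, "z": 0.005, "twist": -0.136, "grip": -1},
  {"x": -0.024, "y": 0.01, "z": 0.008, "twist": -0.136, "grip": -1},
  {"x": -0.022, "y": 0.01, "z": 0.011, "twist": -0.136, "grip": -1},
  {"x": -0.021, "y": 0.01, "z": 0.014, "twist": -0.136, "grip": -1},
])

```text
clock: 59.0
position: [0.4232, 0.0586, 0.2261]
eef_rot: [-1.571, -0.0, -0.348]
force: [0.7, 0.5, -0.7]
grip_width: 0.0856
```

Call:
send_rows([
  {"x": 0, "y": 0.04, "z": 0, "twist": 0, "grip": -1},
  {"x": 0, "y": 0.04, "z": 0, "twist": 0, "grip": -1},
  {"x": 0, "y": 0.04, "z": 0, "twist": 0, "grip": -1},
  {"x": -0.01, "y": 0, "z": 0, "twist": 0, "grip": -1},
  {"x": -0.01, "y": 0, "z": 0, "twist": 0, "grip": -1},
  {"x": 0, "y": 0, "z": 0, "twist": 0, "grip": -1},
])

```text
clock: 59.75
position: [0.4049, 0.0652, 0.1078]
eef_rot: [-1.571, -0.003, -0.351]
force: [-0.2, -0.1, 0.1]
grip_width: 0.0853
```

```bash
python3 - <<'E'
from h import *
o,p,y=obs();print(p,y,np.round(o["joint_positions"],2),o["eef_rot"])
plan(.385,.071,.05,-.356,n=4)
E
```

```text
[0.4048709  0.06520719 0.10782084] -0.35144455971091615 [ 0.47  0.27 -0.87  2.25  0.31  0.74  0.61] [-1.57085368 -0.00261468 -0.35144456]
clock 59.75 n 4
{'x': -0.005, 'y': 0.014, 'z': -0.0, 'twist': 0.001}
{'x': -0.005, 'y': 0.014, 'z': -0.0, 'twist': 0.001}
{'x': -0.005, 'y': 0.014, 'z': -0.0, 'twist': 0.001}
{'x': -0.005, 'y': 0.014, 'z': -0.0, 'twist': 0.001}
```

Call:
send_rows([
  {"x": -0.005, "y": 0.014, "z": 0, "twist": 0.003, "grip": -1},
  {"x": -0.005, "y": 0.014, "z": 0, "twist": 0, "grip": -1},
  {"x": -0.005, "y": 0.014, "z": 0, "twist": 0, "grip": -1},
  {"x": -0.005, "y": 0.01, "z": 0, "twist": 0, "grip": -1},
  {"x": 0, "y": 0, "z": 0, "twist": 0, "grip": -1},
])

```text
clock: 60.38
position: [0.3859, 0.072, 0.0545]
eef_rot: [-1.571, -0.0, -0.355]
force: [0.3, -0.5, 0.1]
grip_width: 0.0851
```

```bash
cat >> h.py <<'E'
def timer_w():
    o,p,y=obs();im=shot("wrist");hsv=cv2.cvtColor(im["pixels"],cv2.COLOR_RGB2HSV)
    m=((hsv[...,2]>110)&(hsv[...,1]<60)).astype(np.uint8)
    cs,_=cv2.findContours(m,cv2.RETR_EXTERNAL,cv2.CHAIN_APPROX_NONE)
    for c in cs:
        if cv2.contourArea(c)<3000: continue
        W=np.array([ray(im,q[0],.019)[:2] for q in c],np.float32)*1000;r=cv2.minAreaRect(W)
        if np.hypot(r[0][0]-365,r[0][1]-77)<40: print("timer",r,"px",c[:,0].min(0),c[:,0].max(0))
    print("tool",p,y,np.round(o["joint_positions"],2))
E
python3 - <<'E'
from h import *
timer_w()
E
```

```text
timer ((352.30560302734375, 81.5918960571289), (64.24372863769531, 61.454471588134766), 69.696533203125) px [248 154] [377 271]
tool [0.38588987 0.07201716 0.05449968] -0.3545185461327347 [ 0.37  0.35 -0.8   2.32  0.44  0.62  0.45]
```

Call:
send_rows([
  {"x": -0.005, "y": 0.01, "z": -0.002, "twist": 0, "grip": -1},
  {"x": 0, "y": 0.02, "z": 0, "twist": 0, "grip": -1},
  {"x": 0, "y": 0.015, "z": 0, "twist": 0, "grip": -1},
  {"x": 0, "y": 0.006, "z": 0, "twist": 0, "grip": -1},
  {"x": 0, "y": 0, "z": 0, "twist": 0, "grip": -1},
  {"x": 0, "y": 0, "z": 0, "twist": 0, "grip": -1},
])

```text
clock: 61.18
position: [0.3809, 0.0719, 0.0037]
eef_rot: [-1.57, -0.001, -0.355]
force: [0.0, -0.3, -0.5]
grip_width: 0.0858
```

Call:
send_rows([
  {"x": 0, "y": 0.004, "z": 0, "twist": 0, "grip": -1},
  {"x": 0, "y": 0, "z": 0, "twist": 0, "grip": -1},
  {"x": 0, "y": 0, "z": 0, "twist": 0, "grip": 1},
  {"x": 0, "y": 0, "z": 0, "twist": 0, "grip": 1},
  {"x": 0, "y": 0, "z": 0, "twist": 0, "grip": 1},
  {"x": 0, "y": 0, "z": 0, "twist": 0, "grip": 1},
])

```text
clock: 61.92
position: [0.3807, 0.0719, -0.0002]
eef_rot: [-1.571, -0.001, -0.355]
force: [-4.6, -0.8, 19.5]
grip_width: 0.0643
```

Call:
send_rows([
  {"x": 0, "y": -0.003, "z": 0, "twist": 0, "grip": 1},
  {"x": 0.0045, "y": 0, "z": 0.0015, "twist": -0.075, "grip": 1},
  {"x": 0.005, "y": 0, "z": 0.001, "twist": -0.075, "grip": 1},
  {"x": 0.005, "y": 0, "z": 0.0008, "twist": -0.075, "grip": 1},
  {"x": 0.005, "y": 0, "z": 0.0005, "twist": -0.075, "grip": 1},
  {"x": 0, "y": 0, "z": 0, "twist": 0, "grip": 1},
  {"x": 0, "y": 0, "z": 0, "twist": 0, "grip": 1},
])

```text
clock: 62.8
position: [0.4002, 0.0708, 0.0023]
eef_rot: [-1.571, 0.0, -0.057]
force: [1.1, -0.5, -1.1]
grip_width: 0.0646
```

```bash
python3 - <<'E'
from h import *
o,p,y=obs();print(p,y,o["force"])
plan(.4006,.071,p[2],-.053,n=1)
timer_w()
E
```

```text
[0.40022674 0.07083604 0.00233362] -0.05668763479240291 [ 1.0540848  -0.49999919 -1.06087834]
clock 62.8 n 1
{'x': 0.0, 'y': -0.0, 'z': 0.0, 'twist': -0.004}
timer ((375.7232360839844, 72.46053314208984), (97.62445831298828, 74.28588104248047), 86.70403289794922) px [199 180] [437 359]
tool [0.40022674 0.07083604 0.00233362] -0.05668763479240291 [ 0.32  0.49 -0.76  2.32  0.66  0.55  0.56]
```

Right on the original pose. Lower, release, rise.

Call:
send_rows([
  {"x": 0, "y": 0.002, "z": 0, "twist": -0.004, "grip": 1},
  {"x": 0, "y": 0, "z": 0, "twist": 0, "grip": -1},
  {"x": 0, "y": 0, "z": 0, "twist": 0, "grip": -1},
  {"x": 0, "y": 0, "z": 0, "twist": 0, "grip": -1},
  {"x": 0, "y": -0.03, "z": 0, "twist": 0, "grip": -1},
  {"x": 0, "y": -0.05, "z": 0, "twist": 0, "grip": -1},
  {"x": 0, "y": -0.05, "z": 0, "twist": 0, "grip": -1},
  {"x": 0, "y": -0.05, "z": 0, "twist": 0, "grip": -1},
  {"x": 0, "y": -0.05, "z": 0, "twist": 0, "grip": -1},
  {"x": 0, "y": -0.04, "z": 0, "twist": 0, "grip": -1},
])

```text
clock: 64.1
position: [0.4005, 0.071, 0.2722]
eef_rot: [-1.571, -0.001, -0.051]
force: [0.6, -0.4, -0.6]
grip_width: 0.0851
```

Call:
send_rows([
  {"x": 0.01, "y": 0, "z": 0.04, "twist": 0, "grip": -1},
  {"x": 0.01, "y": 0, "z": 0.05, "twist": 0, "grip": -1},
  {"x": 0.01, "y": 0, "z": 0.05, "twist": 0, "grip": -1},
  {"x": 0.01, "y": 0, "z": 0.05, "twist": 0, "grip": -1},
  {"x": 0, "y": 0, "z": 0.05, "twist": 0, "grip": -1},
  {"x": 0, "y": 0, "z": 0, "twist": 0, "grip": -1},
])

```text
clock: 64.85
position: [0.4509, 0.3129, 0.2701]
eef_rot: [-1.568, 0.002, -0.045]
force: [-1.4, -1.2, 0.4]
grip_width: 0.0856
```

```bash
python3 - <<'E'
from h import *
t=shot("top");print(obs()[0]["clock"],obs()[1])
hsv=cv2.cvtColor(t["pixels"],cv2.COLOR_RGB2HSV)
m=(hsv[...,2]>150).astype(np.uint8);m[:, :285]=0;m[:,325:]=0;m[:275]=0;m[335:]=0
cs,_=cv2.findContours(m,cv2.RETR_EXTERNAL,cv2.CHAIN_APPROX_NONE);c=max(cs,key=cv2.contourArea)
print("timer",cv2.minAreaRect(np.array([ray(t,q[0],.019)[:2] for q in c],np.float32)*1000))
# labels of all cartons on pallet: centre, yaw
hs=((hsv[...,1]<40)&(hsv[...,2]>195)).astype(np.uint8)
cs,_=cv2.findContours(hs,cv2.RETR_EXTERNAL,cv2.CHAIN_APPROX_NONE)
for c in cs:
    if cv2.contourArea(c)<100: continue
    r=cv2.minAreaRect(np.array([ray(t,q[0],.048)[:2] for q in c],np.float32)*1000)
    if abs(r[0][0]-465)<130 and abs(r[0][1]+240)<130: print("label",np.round(r[0],1),np.round(r[1],1),round(r[2],1))
for d in pinpoint("spot_1",t): print(np.round(d["pixel"]),round(d["conf"],2),np.round(ray(t,d["pixel"],.048),3))
for k in("brown_vial","pe_bottle"): print(k,[(np.round(d["pixel"]),d["conf"]) for d in pinpoint(k,t)][:2])
# start-vs-now difference in the regions of the bottles
a=cv2.imread("pics/top0.png")[:,:,::-1].astype(int);b=t["pixels"].astype(int)
for n,(u,v) in {"vial":(232,321),"pe":(278,160)}.items(): print(n,np.abs(a-b)[v-16:v+16,u-16:u+16].mean())
E
```

```text
64.9 [0.45150082 0.31049813 0.26995296]
timer ((313.465087890625, 62.87623977661133), (85.556884765625, 109.0026626586914), 1.5717647075653076)
label [ 400.8 -238.9] [50.2 36.6] 89.6
label [ 406.5 -177.7] [50.7 33.5] 0.1
label [ 456.  -301.5] [47.7 36.7] 1.6
label [ 529.  -179.3] [37.4 48.2] 0.1
[431. 248.] 0.79 [ 0.52  -0.289  0.048]
[417. 244.] 0.71 [ 0.529 -0.248  0.048]
[439. 296.] 0.67 [ 0.385 -0.308  0.048]
brown_vial []
pe_bottle [(array([280., 165.]), 0.81), (array([423., 293.]), 0.5)]
vial 78.08170572916667
pe 2.0852864583333335
```

Call:
send_rows([
  {"x": 0, "y": -0.01, "z": -0.05, "twist": 0, "grip": -1},
  {"x": 0, "y": -0.01, "z": -0.055, "twist": 0, "grip": -1},
  {"x": 0, "y": 0, "z": -0.055, "twist": 0, "grip": -1},
  {"x": 0, "y": 0, "z": -0.055, "twist": 0, "grip": -1},
  {"x": 0, "y": 0, "z": -0.055, "twist": 0, "grip": -1},
  {"x": 0, "y": 0, "z": -0.055, "twist": 0, "grip": -1},
  {"x": 0, "y": 0, "z": -0.055, "twist": 0, "grip": -1},
  {"x": 0, "y": 0, "z": -0.055, "twist": 0, "grip": -1},
  {"x": 0, "y": 0, "z": -0.055, "twist": 0, "grip": -1},
  {"x": 0, "y": 0, "z": -0.04, "twist": 0, "grip": -1},
])

```text
clock: 66.3
position: [0.4239, -0.2244, 0.2905]
eef_rot: [-1.572, 0.0, -0.056]
force: [0.7, 0.3, 0.3]
grip_width: 0.0857
```

```bash
python3 - <<'E'
from h import *
o,p,y=obs();print(p,y)
im=shot("wrist");save(im,"w8")
hsv=cv2.cvtColor(im["pixels"],cv2.COLOR_RGB2HSV)
for th in(150,190):
    hs=((hsv[...,1]<40)&(hsv[...,2]>th)).astype(np.uint8)
    cs,_=cv2.findContours(hs,cv2.RETR_EXTERNAL,cv2.CHAIN_APPROX_NONE)
    for c in cs:
        if cv2.contourArea(c)<300: continue
        r=cv2.minAreaRect(np.array([ray(im,q[0],.048)[:2] for q in c],np.float32)*1000)
        if abs(r[0][0]-465)<130 and abs(r[0][1]+240)<130 and max(r[1])<80: print("label",np.round(r[0],1),np.round(r[1],1),round(r[2],1))
for d in pinpoint("spot_1",im): print(np.round(d["pixel"]),round(d["conf"],2),np.round(ray(im,d["pixel"],.048),3))
t=shot("top");hsv=cv2.cvtColor(t["pixels"],cv2.COLOR_RGB2HSV)
m=(hsv[...,2]>150).astype(np.uint8);m[:, :285]=0;m[:,325:]=0;m[:275]=0;m[335:]=0
cs,_=cv2.findContours(m,cv2.RETR_EXTERNAL,cv2.CHAIN_APPROX_NONE);c=max(cs,key=cv2.contourArea)
print("timer",cv2.minAreaRect(np.array([ray(t,q[0],.019)[:2] for q in c],np.float32)*1000))
a=cv2.imread("pics/top0.png")[:,:,::-1].astype(int);b=t["pixels"].astype(int)
for n,(u,v) in {"vial":(232,321),"pe":(278,160),"timer":(302,297)}.items(): print(n,np.abs(a-b)[v-16:v+16,u-16:u+16].mean())
E
```

```text
[ 0.42393154 -0.22443016  0.29052343] -0.055514213485165165
label [ 526.2 -182.8] [51.  36.5] 89.9
label [ 452.6 -303.3] [50.6 38.1] 1.1
label [ 453.6 -238.5] [63.5 67.4] 0.2
label [ 397.6 -240.3] [51.5 36.2] 89.0
label [ 404.2 -180.2] [37.6 50.5] 89.8
label [ 526.2 -182.8] [36.5 51. ] 0.0
label [ 452.6 -303.3] [50.6 38.1] 1.1
label [ 404.3 -180.2] [37.6 50.3] 89.7
[266. 278.] 0.85 [ 0.517 -0.29   0.048]
[237. 169.] 0.7 [ 0.389 -0.308  0.048]
[303. 283.] 0.62 [ 0.525 -0.247  0.048]
timer ((374.2686767578125, 72.69305419921875), (66.69451904296875, 62.53813171386719), 87.48246002197266)
vial 0.7418619791666666
pe 2.0634765625
timer 3.5218098958333335
```

```bash
python3 - <<'E'
from h import *
plan(.4546,-.3016,.075,.02,n=5)
E
```

```text
clock 66.45 n 5
{'x': 0.007, 'y': 0.043, 'z': -0.015, 'twist': -0.015}
{'x': 0.007, 'y': 0.043, 'z': -0.015, 'twist': -0.015}
{'x': 0.006, 'y': 0.043, 'z': -0.015, 'twist': -0.015}
{'x': 0.006, 'y': 0.043, 'z': -0.016, 'twist': -0.015}
{'x': 0.006, 'y': 0.043, 'z': -0.016, 'twist': -0.015}
```

Call:
send_rows([
  {"x": 0.007, "y": 0.04, "z": -0.015, "twist": -0.015, "grip": -1},
  {"x": 0.007, "y": 0.043, "z": -0.015, "twist": -0.015, "grip": -1},
  {"x": 0.006, "y": 0.043, "z": -0.015, "twist": -0.015, "grip": -1},
  {"x": 0.006, "y": 0.043, "z": -0.016, "twist": -0.015, "grip": -1},
  {"x": 0.006, "y": 0.043, "z": -0.016, "twist": -0.015, "grip": -1},
  {"x": 0, "y": 0, "z": 0, "twist": 0, "grip": -1},
  {"x": 0, "y": 0, "z": 0, "twist": 0, "grip": -1},
])

```text
clock: 67.32
position: [0.4564, -0.2979, 0.0799]
eef_rot: [-1.571, -0.001, 0.024]
force: [0.2, -0.0, 0.3]
grip_width: 0.0858
```

```bash
python3 - <<'E'
from h import *
plan(.4546,-.3016,.02,.02,n=3)
im=shot("wrist");hsv=cv2.cvtColor(im["pixels"],cv2.COLOR_RGB2HSV)
hs=((hsv[...,1]<40)&(hsv[...,2]>150)).astype(np.uint8)
cs,_=cv2.findContours(hs,cv2.RETR_EXTERNAL,cv2.CHAIN_APPROX_NONE)
for c in cs:
    if cv2.contourArea(c)<300: continue
    r=cv2.minAreaRect(np.array([ray(im,q[0],.048)[:2] for q in c],np.float32)*1000)
    if abs(r[0][0]-465)<130 and abs(r[0][1]+240)<130 and max(r[1])<80: print("label",np.round(r[0],1),np.round(r[1],1),round(r[2],1))
E
```

```text
clock 67.325 n 3
{'x': -0.001, 'y': 0.02, 'z': -0.001, 'twist': 0.001}
{'x': -0.001, 'y': 0.02, 'z': -0.001, 'twist': 0.001}
{'x': -0.001, 'y': 0.02, 'z': -0.001, 'twist': 0.001}
label [ 527.8 -249.5] [13.8 13.7] 69.8
label [ 518.8 -292.3] [13.5 13.5] 1.3
label [ 515.6 -172.4] [34.  15.4] 87.1
label [ 472.7 -173.8] [14.1 13.7] 64.6
label [ 497.2 -336.6] [79.6 23.1] 0.5
label [ 442.  -316.9] [ 6.7 27.9] 89.2
label [ 448.5 -225. ] [50.2  9.7] 1.6
label [ 404.4 -178.2] [50.4 36.4] 0.3
label [ 388.  -312.1] [13.6 10.5] 26.8
label [ 397.9 -238.6] [50.4 36.2] 88.8
```

Call:
send_rows([
  {"x": -0.002, "y": 0.015, "z": -0.003, "twist": 0.002, "grip": -1},
  {"x": 0, "y": 0.025, "z": 0, "twist": 0, "grip": -1},
  {"x": 0, "y": 0.015, "z": 0, "twist": 0, "grip": -1},
  {"x": 0, "y": 0.004, "z": 0, "twist": 0, "grip": -1},
  {"x": 0, "y": 0, "z": 0, "twist": 0, "grip": -1},
  {"x": 0, "y": 0, "z": 0, "twist": 0, "grip": 1},
  {"x": 0, "y": 0, "z": 0, "twist": 0, "grip": 1},
  {"x": 0, "y": 0, "z": 0, "twist": 0, "grip": 1},
  {"x": 0, "y": 0, "z": 0, "twist": 0, "grip": 1},
])

```text
clock: 68.5
position: [0.4544, -0.3017, 0.02]
eef_rot: [-1.571, -0.0, 0.022]
force: [-2.4, 0.5, 9.3]
grip_width: 0.0491
```

Target tool (0.463, −0.3027), yaw −0.005.

Call:
send_rows([
  {"x": 0, "y": -0.003, "z": 0, "twist": 0, "grip": 1},
  {"x": 0.004, "y": 0, "z": -0.0005, "twist": 0.013, "grip": 1},
  {"x": 0.0045, "y": 0, "z": -0.0005, "twist": 0.013, "grip": 1},
  {"x": 0, "y": 0, "z": 0, "twist": 0, "grip": 1},
  {"x": 0, "y": 0, "z": 0, "twist": 0, "grip": 1},
])

```text
clock: 69.12
position: [0.4626, -0.3022, 0.0222]
eef_rot: [-1.571, 0.0, -0.004]
force: [-1.4, -0.6, -1.0]
grip_width: 0.0491
```

Call:
send_rows([
  {"x": 0, "y": 0.002, "z": -0.0005, "twist": 0, "grip": 1},
  {"x": 0, "y": 0, "z": 0, "twist": 0, "grip": 1},
  {"x": 0, "y": 0, "z": 0, "twist": 0, "grip": -1},
  {"x": 0, "y": 0, "z": 0, "twist": 0, "grip": -1},
  {"x": 0, "y": 0, "z": 0, "twist": 0, "grip": -1},
  {"x": 0, "y": 0, "z": 0, "twist": 0, "grip": -1},
  {"x": 0, "y": -0.02, "z": 0, "twist": 0, "grip": -1},
  {"x": 0, "y": -0.02, "z": 0, "twist": 0, "grip": -1},
  {"x": 0, "y": -0.03, "z": 0, "twist": 0, "grip": -1},
])

```text
clock: 70.25
position: [0.4627, -0.3028, 0.0921]
eef_rot: [-1.571, -0.0, -0.004]
force: [0.0, 0.3, 0.3]
grip_width: 0.0855
```

Call:
send_rows([
  {"x": 0, "y": -0.05, "z": 0, "twist": 0, "grip": -1},
  {"x": 0, "y": -0.05, "z": 0, "twist": 0, "grip": -1},
  {"x": -0.01, "y": -0.05, "z": 0.03, "twist": 0, "grip": -1},
  {"x": -0.01, "y": -0.02, "z": 0.03, "twist": 0, "grip": -1},
  {"x": -0.01, "y": 0, "z": 0.02, "twist": 0, "grip": -1},
  {"x": 0, "y": 0, "z": 0, "twist": 0, "grip": -1},
])

```text
clock: 71.0
position: [0.4322, -0.2218, 0.2607]
eef_rot: [-1.572, 0.0, -0.003]
force: [-0.1, -0.3, -0.7]
grip_width: 0.0857
```

```bash
python3 - <<'E'
from h import *
o,p,y=obs();print(p,y)
for n in("wrist","top"):
    im=shot(n);hsv=cv2.cvtColor(im["pixels"],cv2.COLOR_RGB2HSV)
    hs=((hsv[...,1]<40)&(hsv[...,2]>(150 if n=="wrist" else 195))).astype(np.uint8)
    cs,_=cv2.findContours(hs,cv2.RETR_EXTERNAL,cv2.CHAIN_APPROX_NONE)
    for c in cs:
        if cv2.contourArea(c)<(300 if n=="wrist" else 60): continue
        r=cv2.minAreaRect(np.array([ray(im,q[0],.048)[:2] for q in c],np.float32)*1000)
        if abs(r[0][0]-465)<130 and abs(r[0][1]+240)<130 and 40<max(r[1])<60: print(n,"label",np.round(r[0],1),np.round(r[1],1),round(r[2],1))
    for d in pinpoint("spot_1",im): print(np.round(d["pixel"]),round(d["conf"],2),np.round(ray(im,d["pixel"],.048),3))
E
```

```text
[ 0.43215989 -0.22175553  0.26074385] -0.002595388265992149
wrist label [ 526.2 -180.6] [50.3 34.9] 89.9
wrist label [ 460.6 -302.8] [36.6 49.7] 89.7
wrist label [ 397.8 -238.9] [50.4 35.8] 89.8
wrist label [ 404.  -178.4] [36.5 49.8] 89.8
[293. 288.] 0.86 [ 0.527 -0.249  0.048]
[226. 158.] 0.84 [ 0.387 -0.31   0.048]
[250. 289.] 0.72 [ 0.528 -0.296  0.048]
top label [ 406.7 -177.7] [50.3 33.5] 0.1
top label [ 528.6 -179.2] [49.4 35.5] 87.5
[440. 294.] 0.75 [ 0.39  -0.312  0.048]
[414. 246.] 0.72 [ 0.524 -0.241  0.048]
[434. 245.] 0.64 [ 0.528 -0.296  0.048]
```

```bash
python3 -c "
from bench import ticket
print(ticket.sign_off())"
```

```text
the job is handed in; nothing more can be done
None
```

The job is handed in. Cartons 1, 2 and 3 were punched in that order and lie on outlines 2, 3 and 1, ring up, completing the layer with carton 0. It took about 71 s.

**Punching:** I held each press for about 0.75 s, with 16–23 N at the wrist and the knob down about 19 mm. Side views before pressing put each ring within about 3 mm of the point below the tip. The networks disagreed with those views now and then; for carton 3 one put the ring over 10 mm off. The picture and the label position agreed with each other, so I went by those. The punch showed up at rest afterwards.

**Layer:** By the wrist camera the three cartons are within about 2 mm of their outlines and square. Carton 0 sits about 3 mm off in y; I did not touch it.

**Problems I had to mend:**
- **Timer disturbed:** While pulling carton 3 back for a new grip I almost certainly pushed the timer with it, about 20 mm and 17°. I gripped it and put it back; the top camera then had it within 1 mm and 0.3° of its start. It was still moved during the run, against the instruction.
- **Carton 1 shifted:** It was found about 8 mm off its outline, against carton 2, for a reason I could not determine. I put it back, and its gap to carton 2 now measures 7.8 mm, where 8 mm is nominal.

**Other points:**
- Both bottles matched the first top picture when checked just before the carton 1 fix.
- The wrist force reached about 49 N while pressing cartons down, under the 120 N limit.
- Carton 0's ring points along the slab's +x as I measured it, not opposite to it as described. This does not affect the layout.

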